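# Checking two edges of a bench block at a squareness gauge

### The arm

A 6-joint arm with a two-finger parallel gripper is mounted at the origin on the work surface. World frame = base frame: x ahead of the robot, y to its left, z up, the work surface at z = 0. Lengths are in mm, angles in rad, forces in N, time in s.
With the tool pointing down it reaches from about 350 to 775 mm from the base axis. Payload 7.3 kg.
Tool frame: the origin (TCP) lies midway between the tips of the shut fingers; the grasp point (between the pads) lies bot.tcp_to_grasp behind it (bot.tcp_to_grasp is the distance from the TCP to the grasp point, in mm); z points along the fingers, y is the direction in which the jaws open and shut (so a half turn about z gives the same grasp; the last joint's range is limited). The gripper opens to 92 mm and grips with 3 to 60 N. Pads are 19 mm wide; open, the fingers measure 130 mm over their backs; the gripper's body (75 mm by 190 mm) begins 47 mm behind the grasp point.
Start: joints at [1.096, 0.342, 1.524, -0, 1.275, -0.146], TCP at [169.512, 496.901, 226.741] pointing down, gripper open.
Joint ranges: [-2.53, 2.53], [-0.77, 2.02], [0.04, 2.7], [-1, 4.14], [0.28, 2.66], [-3.11, 3.11]. Speed limits (rad/s): [2.57, 2.57, 3.14, 3.14, 3.14, 3.14].

### API

Orientations are given as [roll, pitch, yaw] about the fixed x, y, z axes, in that order (R = Rz(yaw) Ry(pitch) Rx(roll)).
In Python, from plant import bot gives the robot as it stands.
- The arm moves only by the shell command python3 -m inch 'ROWS'. ROWS is JSON, one flat list of numbers, 7 for each row, row after row: the shift along the world's x, y, z in cm, then the turn, a rotation vector about the world's x, y, z in degrees, then the gripper command: -1 is shut, 1 is fully open, values between are in proportion. In form: [tx, ty, tz, ax, ay, az, fingers, tx, ty, tz, ax, ay, az, fingers, ...]. A call has exactly 5 rows; each row is the pose to reach, as a shift and turn from the pose measured when the call began; what a row does not reach only later rows make up. A row lasts 1/10 s, in which the tool goes at most 50 mm and 8.59 degrees, less where a joint would pass 70% of its speed; a pose out of reach is approached as far as the arm can. A call with a gripper value outside its range is refused whole. The fingers move at their own pace and stop on an object; the grip force is fixed at half the most. Time passes only in rows, so rows that repeat a pose let the fingers close, or fill a call up. It gives the time, the measured TCP pose, the force and the opening at its end, in the units of the state.
- bot.get_obs(): the state, without advancing time (a new reading comes with each control period).
- bot.capture(name): name is "scene" or "top" or "wrist"; returns the picture (420x560x3 uint8, red, green, blue); there is no depth.
- bot.calibration(name): a dict with "fx", "fy", "cx", "cy" (pixels), "cam_to_world" (4x4, takes a point from camera to world coordinates). Camera axes: x right, y down, z forward; pixel columns grow to the right and rows downward; lengths in mm; the calibration is good to about 2 mm. A picture is of the moment at which its call begins: read the wrist's pose just before it. calibration takes no time and is no camera call; for the wrist camera it gives the pose at the moment of the call.
- bot.close_job(): hands the job in, once; it reports no verdict.
The state is a dict: "time": time; "joint_positions": joint angles; "dq": joint speeds; "tau": joint torques, N m; "tool_pos": TCP position; "tcp_rot": TCP orientation; "contact_force": force on the tool from outside, world axes, zero at the start; "moment": the same for the moment, N m; "grip_width": finger opening in mm.
Only numpy, scipy, OpenCV 4.12 (cv2) and the standard library are available. Lean on these libraries where they do the work, as an engineer would, in place of code of your own. Each camera call takes 0.05 s, during which the arm holds its last target.

### The job

Check the two edges of the aluminium bench block that meet at its clipped corner on the squareness gauge: push the block, too wide to grip, flat along the granite plate until the long one lies flush against both stop buttons, middle of the edge at the plunger give or take a centimetre, and press it there for a moment with about 10 newtons. Then turn the block on the plate and press the short one home in the same way, and leave it lying flush. Never bear on the stops with more than 30 newtons, keep the gripper off the bracket and dial indicator, and leave the other things where they are.

Things in the scene. Friction and masses are not known exactly. Their poses are not given: they have to be found in the camera images.
- block: Aluminium bench block, a slab 140 x 95 x 20 mm, 0.5 to 0.85 kg, lying flat on the plate; slides at 2 to 8 N, does not tip when pushed low. Origin: centre of its underside. x points out of the long edge to check first, y out of the short edge to check second; the clipped corner (12 mm each way) is at +x +y. The long edge starts 55 to 95 mm short of the stops, facing them within 25 degrees.
- long_mid (a point): Middle of the long edge to be checked, on the block's underside: block frame (47.5, 0, 0) mm. Drawn back by one overhanging end of this edge, the block swings round about a point near its other end.
- short_mid (a point): Middle of the short edge to be checked, on the block's underside: block frame (0, 70, 0) mm. Fingers that bear down on the block while they push it add to its friction on the plate (about 0.5 to 0.7 of the load), so that less of the push reaches the stops.
- gauge: The squareness gauge's base, fixed: a dark granite plate 360 mm (x) by 320 mm (y), its flat top 30 mm above the desk, not the same place or yaw each time. Origin: on the desk under the plate's centre; x points from the plate's near edge to the stop bracket, z up.
- stop: Bent steel stop bracket fixed on the plate, dial indicator clamped behind it; axes as the gauge, origin as point stop_mid. Round stop buttons, 10 mm across, at y = -24 and +24 mm, 8 mm up, stand 10 mm out (to -x) from the upright flange, whose front is at x = +10 mm. Bracket 64 mm wide in y, 26 mm high; dial 58 mm across, 26 mm high, reaching to x = +111 mm. The plate on either side is clear.
- stop_mid (a point): Point on the plate's top midway between the two stop buttons, below the plunger, in the plane of the buttons' faces: 70 mm in +x from the plate's centre. Both edges to be checked are longer than the bracket is wide and overhang it at each end.
- plunger (a joint): The dial indicator's spring plunger, 12 mm above the plate, midway between the buttons. 0 when free: its ball tip then stands 3 mm proud of the buttons, towards -x. It grows as the plunger is pressed (m): about 0.003 when an edge is flush on both buttons. The spring is under 1 N, too weak to push the block back. The needle turns with it, a quarter turn at 3 mm.
- dish: Black ceramic dish, 110 mm across, 28 mm high, on the desk left of the plate. Origin: centre of its underside. To be left alone.
- blower: Grey plastic dust blower, bulb 62 mm across, 125 mm high with its nozzle up, on the desk to the right of the plate. Origin: centre of its underside. To be left alone.
- jar: Lidded glass jar, 70 mm across, 85 mm high, on the desk to the right of the plate. Origin: centre of its underside. To be left alone.
- loupe: Black eye loupe, 36 mm across, 30 mm high, standing on the plate near its far right corner. Origin: centre of its underside. To be left alone.
- brush: Small brush, 150 mm long, lying on the desk left of the plate. To be left alone.
- tweezers: Steel tweezers, 120 mm long, lying on the desk right of the plate. Origin: their middle. To be left alone.
- watch_rest: Wooden rest 70 x 60 mm with a wristwatch head on it, 21 mm high, on the desk far left of the plate. Origin: centre of its underside. To be left alone.

How it is judged (in metres and radians):
On the way, in this order (a step that is already met when the one before it is completed fails the run):
1. the long edge is pressed flush on both stop buttons, its middle within 12 mm of the plunger, with more than 4 N, for 0.3 s (x of long_mid in the frame of stop_mid above -0.002 m and y of long_mid in the frame of stop_mid between -0.012 and 0.012 m and angle between the y axis of block and the y axis of stop, either way round below 0.03 rad and value of joint plunger above 0.002 m and contact force between block and stop above 4 N), for 0.3 s.
2. the short edge is pressed flush on both stop buttons, its middle within 12 mm of the plunger, with more than 4 N, for 0.3 s (x of short_mid in the frame of stop_mid above -0.002 m and y of short_mid in the frame of stop_mid between -0.012 and 0.012 m and angle between the x axis of block and the y axis of stop, either way round below 0.03 rad and value of joint plunger above 0.002 m and contact force between block and stop above 4 N), for 0.3 s.
At the end, for the whole second after the job is handed in: The block lies at rest flat on the plate, let go, its short edge (the one that ends in the clipped corner) flush on both stop buttons: within 2 mm of them, square within 0.03 rad, its middle within 12 mm of the plunger, and the plunger pressed in by more than 2 mm (x of short_mid in the frame of stop_mid above -0.002 m and y of short_mid in the frame of stop_mid between -0.012 and 0.012 m and z of short_mid in the frame of stop_mid below 0.003 m and angle between the x axis of block and the y axis of stop, either way round below 0.03 rad and angle between block's own z axis and vertical below 0.03 rad and value of joint plunger above 0.002 m and linear speed of block below 0.005 m/s); the robot touches nothing.
It fails at once if the block bears on the stops with more than 30 N (contact force between block and stop above 30 N).
It fails at once if the gripper or arm bears on the stop bracket or the dial indicator with more than 1 N (contact force between any of the fingers, the arm and stop above 1 N).
It fails at once if the block is tipped by more than 0.2 rad (angle between block's own z axis and vertical above 0.2 rad).
It fails at once if one of the other things is moved by more than 25 mm (distance of any of dish, blower, jar, loupe, brush, tweezers, watch_rest from where it was at the start of the episode above 0.025 m).
It also fails if it takes over 72 s, if anything falls off the work surface, if the arm or the gripper's body presses on something with over 40 N, if the wrist force passes 120 N, or if a joint passes its speed limit or range.

## Working session

There is one attempt and no reset: what is moved stays moved. The work goes in short steps, Python scripts to look and compute and a shell command to move; the robot and the scene stay as the last step left them, time stands still between calls to the robot, and variables do not carry over. Pictures are saved under pics/ and viewed, and the job is handed in when it is done.

```bash
ls -la; mkdir -p pics; python3 - <<'E'
from plant import bot
import cv2
print(bot.get_obs(), bot.tcp_to_grasp)
for n in ("scene","top"):
    im=bot.capture(n); cv2.imwrite(f"pics/{n}0.png",im[:,:,::-1]); c=bot.calibration(n); print(n,c)
E
```

```text
total 12
drwxr-xr-x  3 agent agent 4096 Dec  6 09:34 .
drwxr-xr-x 23 root  root  4096 Dec  6 09:34 ..
drwxr-xr-x  2 agent agent 4096 Dec  6 09:34 pics
{'time': 0.0, 'joint_positions': array([ 1.09602374e+00,  3.42762253e-01,  1.52502698e+00, -8.26719873e-06,
        1.27538752e+00, -1.45986458e-01]), 'dq': array([-0.0006485 , -0.00030322, -0.00077207,  0.0002839 ,  0.00041069,
        0.00093609]), 'tau': array([ 1.36803224e-03, -4.31254506e+01, -2.44218206e+01,  7.18939933e-02,
        5.60230238e-02, -1.35536793e-04]), 'tool_pos': array([169.30521191, 496.51937638, 226.02096648]), 'tcp_rot': array([-3.14002425e+00, -2.22616077e-04,  2.81280876e+00]), 'contact_force': array([-0.20347412,  0.66325334,  0.06594281]), 'moment': array([-0.00080794,  0.04384625,  0.00999339]), 'grip_width': 92.10353350293211} 18.8
scene {'fx': 498.9711436097925, 'fy': 498.9711436097925, 'cx': 287.0725796244383, 'cy': 209.16339668287605, 'cam_to_world': array([[-7.55387796e-01,  4.90334004e-01, -4.34697415e-01,
         1.09129375e+03],
       [ 6.55244888e-01,  5.71886454e-01, -4.93558528e-01,
         6.24551481e+02],
       [ 6.58903352e-03, -6.57661347e-01, -7.53284898e-01,
         1.00419612e+03],
       [ 0.00000000e+00,  0.00000000e+00,  0.00000000e+00,
         1.00000000e+00]])}
top {'fx': 537.3873677548304, 'fy': 537.3873677548304, 'cx': 267.52243557746675, 'cy': 204.20011064280547, 'cam_to_world': array([[-7.19933937e-03, -9.93464900e-01,  1.13910766e-01,
         4.02636777e+02],
       [-9.99814548e-01,  9.18607700e-03,  1.69258877e-02,
        -2.20937547e+01],
       [-1.78616684e-02, -1.13767786e-01, -9.93346793e-01,
         1.31110754e+03],
       [ 0.00000000e+00,  0.00000000e+00,  0.00000000e+00,
         1.00000000e+00]])}
```

View pics/top0.png

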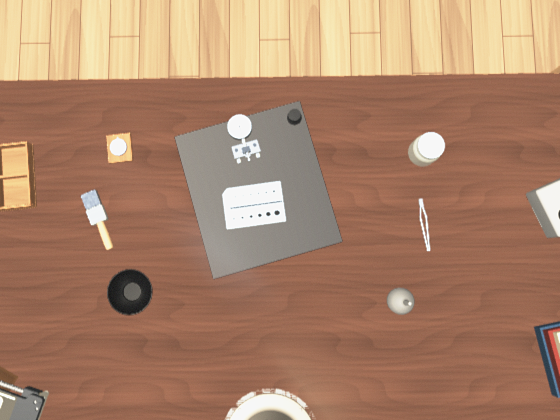

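View pics/scene0.png

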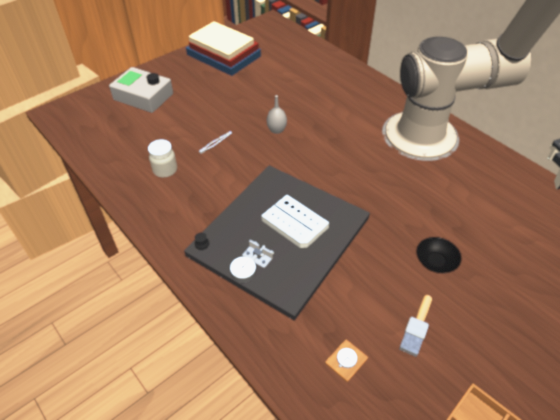

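```bash
python3 - <<'E'
import cv2
a=cv2.imread("pics/top0.png")[95:285,165:350]; cv2.imwrite("pics/top0z.png",cv2.resize(a,None,fx=3.1,fy=3.1,interpolation=cv2.INTER_CUBIC))
a=cv2.imread("pics/scene0.png")[165:310,185:375]; cv2.imwrite("pics/scene0z.png",cv2.resize(a,None,fx=4,fy=4,interpolation=cv2.INTER_CUBIC))
E
```

```text
(no output)
```

View pics/top0z.png

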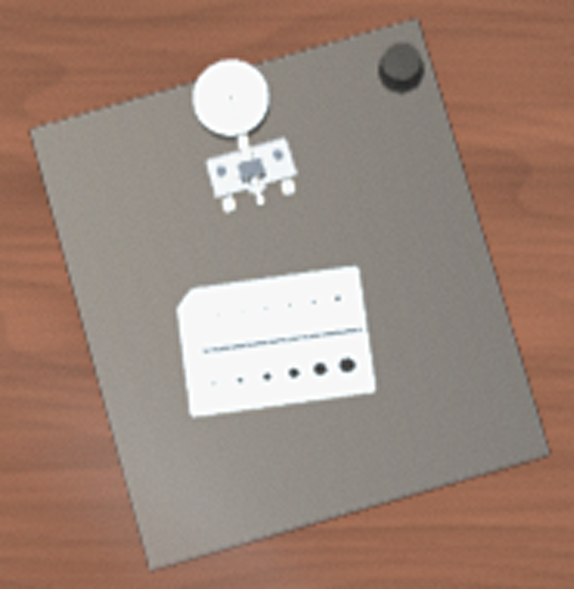

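View pics/scene0z.png

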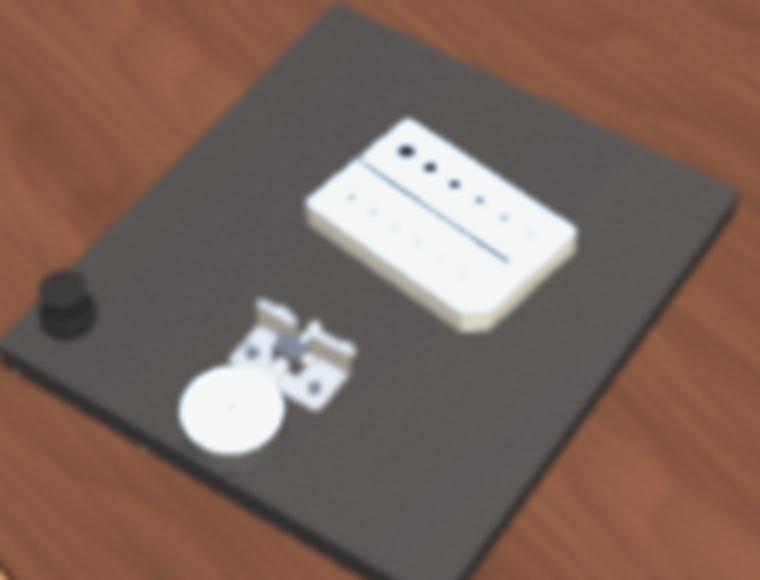

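```bash
cat > h.py <<'E'
import numpy as np, cv2, json, os
from plant import bot
def unproj(c,px,z):
    px=np.atleast_2d(np.asarray(px,float)); M=np.array(c["cam_to_world"])
    d=np.c_[(px[:,0]-c["cx"])/c["fx"],(px[:,1]-c["cy"])/c["fy"],np.ones(len(px))]@M[:3,:3].T
    o=M[:3,3]; return o+d*((z-o[2])/d[:,2])[:,None]
def proj(c,P):
    M=np.array(c["cam_to_world"]); q=(np.atleast_2d(P)-M[:3,3])@M[:3,:3]
    return np.c_[q[:,0]/q[:,2]*c["fx"]+c["cx"],q[:,1]/q[:,2]*c["fy"]+c["cy"]]
def quad(mask):
    cs,_=cv2.findContours(mask.astype(np.uint8),cv2.RETR_EXTERNAL,cv2.CHAIN_APPROX_NONE)
    return max(cs,key=cv2.contourArea)
def R2(a): return np.array([[np.cos(a),-np.sin(a)],[np.sin(a),np.cos(a)]])
from scipy.optimize import least_squares
def fitrect(P,hx,hy,p0,clip=0,y_only=False):
    """P: boundary points world xy; fit pose (x,y,th) so points lie on rectangle boundary"""
    def res(p):
        q=(P-p[:2])@R2(p[2])
        dx=np.abs(q[:,0])-hx; dy=np.abs(q[:,1])-hy
        d=np.maximum(dx,dy)
        if clip: d=np.maximum(d,(q[:,0]+q[:,1]-(hx+hy-clip))/np.sqrt(2))
        return d
    r=least_squares(res,p0,loss="soft_l1",f_scale=1.0)
    return r.x, np.sqrt(np.mean(r.fun**2)) if False else np.sqrt(np.mean(res(r.x)**2))
def find_plate(im,c):
    hsv=cv2.cvtColor(im,cv2.COLOR_RGB2HSV)
    m=((hsv[...,1]<70)&(hsv[...,2]<160)|(hsv[...,2]>200)).astype(np.uint8)
    roi=np.zeros_like(m); roi[90:290,165:352]=1
    m=cv2.morphologyEx(m*roi,cv2.MORPH_OPEN,np.ones((5,5)))
    k=quad(m)[:,0,:]; k=cv2.convexHull(k)[:,0,:]
    # densify hull
    pts=[]
    for a,b in zip(k,np.roll(k,-1,0)):
        n=max(1,int(np.hypot(*(b-a)))); pts+= [a+(b-a)*t/n for t in range(n)]
    W=unproj(c,np.array(pts),30)[:,:2]
    return W
def find_block(im,c,center=None,z=50):
    g=cv2.cvtColor(im,cv2.COLOR_RGB2HSV)
    m=((g[...,2]>205)&(g[...,1]<40)).astype(np.uint8)
    return m
E
python3 - <<'E'
from h import *
c=bot.calibration("top"); im=cv2.imread("pics/top0.png")[:,:,::-1].copy()
W=find_plate(im,c); ctr=W.mean(0); print(W.min(0),W.max(0))
p,r=fitrect(W,180,160,[*ctr,0.25]); print("plate",p,r)
g=R2(p[2]); print("stop_mid", p[:2]+g@[70,0])
m=find_block(im,c); 
n,l,s,ce=cv2.connectedComponentsWithStats(m[90:290,165:352]); print(s,ce+[165,90])
i=[i for i in range(1,n) if 1500<s[i,4]<4500][0]
k=quad(np.pad(l==i,((90,0),(165,0))))[:,0,:]
B=unproj(c,k,50)[:,:2]
b,r=fitrect(B,47.5,70,[*B.mean(0),0.1],clip=12); print("block",b,r)
b2,r=fitrect(B,46.5,69,[*B.mean(0),0.1],clip=12); print("block",b2,r)
sm=p[:2]+g@[70,0]
lm=b[:2]+R2(b[2])@[47.5,0]; print("long_mid in stop",(lm-sm)@g, "dth deg",np.degrees(b[2]-p[2]))
E
```

```text
[ 386.32753923 -172.14505884] [801.11506324 222.10513453]
plate [5.90215304e+02 2.52261095e+01 2.74005120e-01] 7.078843699964917
stop_mid [657.60394551  44.16736082]
[[    0     0   187   200 34231]
 [   62    24    34    49   806]
 [   57    91    64    48  2363]] [[258.72615466 189.71277497]
 [241.82258065 135.9280397 ]
 [252.99873043 204.69064748]]
block [5.46509648e+02 3.34178030e+01 1.28766460e-01] 0.7019283295510254
block [5.46521586e+02 3.34162153e+01 1.28994957e-01] 1.2570589003032866
long_mid in stop [-62.85873565  12.83777692] dth deg -8.32156220617927
```

```bash
python3 - <<'E'
from h import *
c=bot.calibration("top")
k=np.array([[32,129],[418,20],[549,455],[150,570]])/3.1+[165,95]-0.35
W=unproj(c,k,30)[:,:2]; print(W.round(1))
print([np.hypot(*(W[i]-W[(i+1)%4])).round(1) for i in range(4)])
pts=np.concatenate([[W[i]+(W[(i+1)%4]-W[i])*t for t in np.linspace(0,.99,50)] for i in range(4)])
p,r=fitrect(pts,180,160,[*W.mean(0),.26]);print(p,r); g=R2(p[2]); sm=p[:2]+g@[70,0]; print("stop_mid",sm)
bt=np.array([[229,204],[289,187]])/3.1+[165,95]-0.35
B=unproj(c,bt,38)[:,:2]; print("buttons",((B-sm)@g).round(1))
cs=bot.calibration("scene")
# cross-check in scene
ks=np.array([[340,0],[737,197],[0,350]])/4+[185,165]-.4
print(((unproj(cs,ks,30)[:,:2]-p[:2])@g).round(1))
kb=np.array([[408,118],[577,232],[307,203],[465,318],[491,316]])/4+[185,165]-.4
b=np.array([546.5,33.4]);print(((unproj(cs,kb,50)[:,:2]-b)@R2(.1288)).round(1))
E
```

```text
[[ 718.7  224.6]
 [ 803.2  -80.5]
 [ 458.9 -175.9]
 [ 373.7  130. ]]
[np.float64(316.6), np.float64(357.2), np.float64(317.6), np.float64(357.7)]
[5.88598564e+02 2.45235398e+01 2.68297518e-01] 1.3701686752641404
stop_mid [656.09421635  43.0798572 ]
buttons [[  6.1  24.9]
 [  6.2 -23.6]]
[[-178.4 -154. ]
 [-172.   162.3]
 [ 184.6 -149.5]]
[[-48.3 -68.6]
 [-46.5  73.5]
 [ 48.4 -67.3]
 [ 50.7  65.3]
 [ 39.1  75.9]]
```

```bash
python3 -m inch '[29.3,-47.4,-8,0,0,26,0.1, 29.3,-47.4,-8,0,0,26,0.1, 29.3,-47.4,-8,0,0,26,0.1, 29.3,-47.4,-8,0,0,26,0.1, 29.3,-47.4,-8,0,0,26,0.1]'
```

```text
time: 0.6
tool_pos: [292.8, 297.4, 192.8]
tcp_rot: [-3.14, -0.0, -3.014]
contact_force: [1.2, 0.9, -0.0]
grip_width: 56.3
```

```bash
python3 -m inch '[16.9,-27.5,-7,0,0,0,0.1, 16.9,-27.5,-7,0,0,0,0.1, 16.9,-27.5,-7,0,0,0,0.1, 16.9,-27.5,-7,0,0,0,0.1, 16.9,-27.5,-7,0,0,0,0.1]'
python3 -m inch '[2,-3,-2,0,0,0,0.1,3,-4,-3,0,0,0,0.1,3,-4,-3,0,0,0,0.1,3,-4,-3,0,0,0,0.1,3,-4,-3,0,0,0,0.1]'
```

```text
time: 1.1
tool_pos: [420.5, 88.7, 139.6]
tcp_rot: [-3.14, -0.0, -3.014]
contact_force: [1.0, 0.9, 0.5]
grip_width: 50.5
time: 1.6
tool_pos: [450.0, 49.9, 110.2]
tcp_rot: [-3.14, 0.0, -3.013]
contact_force: [-0.1, -0.5, -0.1]
grip_width: 50.5
```

```bash
python3 - <<'E'
from h import *
print(bot.get_obs()["tool_pos"],bot.get_obs()["contact_force"])
for n in ("wrist",):
    c=bot.calibration(n);im=bot.capture(n); cv2.imwrite(f"pics/{n}1.png",im[:,:,::-1]);print(c["cam_to_world"])
E
```

```text
[450.01046634  49.94475263 110.18541294] [-0.1069255  -0.51376722 -0.12744263]
[[-1.29268602e-01  9.50138182e-01  2.83772909e-01  3.73177903e+02]
 [ 9.91609496e-01  1.24002289e-01  3.65245026e-02  3.94666755e+01]
 [-4.85165770e-04  2.86113383e-01 -9.58195646e-01  2.68325494e+02]
 [ 0.00000000e+00  0.00000000e+00  0.00000000e+00  1.00000000e+00]]
```

View pics/wrist1.png

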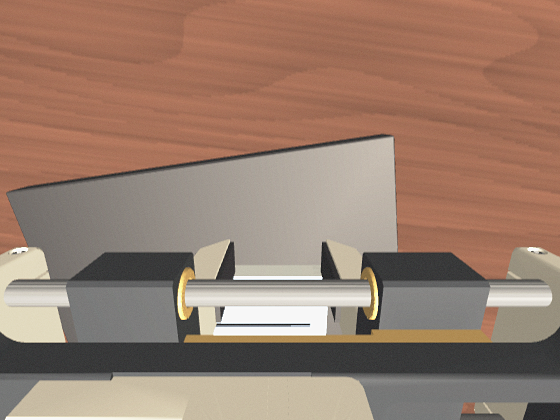

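```bash
python3 -m inch '[1.2,-2.7,-3,0,0,0,0.1, 1.2,-2.7,-6,0,0,0,0.1, 1.2,-2.7,-7.2,0,0,0,0.1, 1.2,-2.7,-7.2,0,0,0,0.1, 1.2,-2.7,-7.2,0,0,0,0.1]'; python3 - <<'E'
from h import *
im=bot.capture("top"); cv2.imwrite("pics/top2.png",cv2.resize(im[90:290,165:352,::-1],None,fx=3,fy=3,interpolation=cv2.INTER_CUBIC)); print(bot.get_obs()["tool_pos"],bot.get_obs()["contact_force"],bot.get_obs()["joint_positions"])
E
```

```text
time: 2.15
tool_pos: [462.4, 23.7, 39.1]
tcp_rot: [-3.14, 0.001, -3.011]
contact_force: [0.4, -0.6, 0.6]
grip_width: 50.5
[462.70228694  23.54920165  39.39812097] [-0.21459233  0.32969868  0.01585071] [-1.14045127e-01  4.85989056e-01  1.92164849e+00 -1.64363234e-03
  7.31294864e-01 -1.81396769e+00]
```

View pics/top2.png

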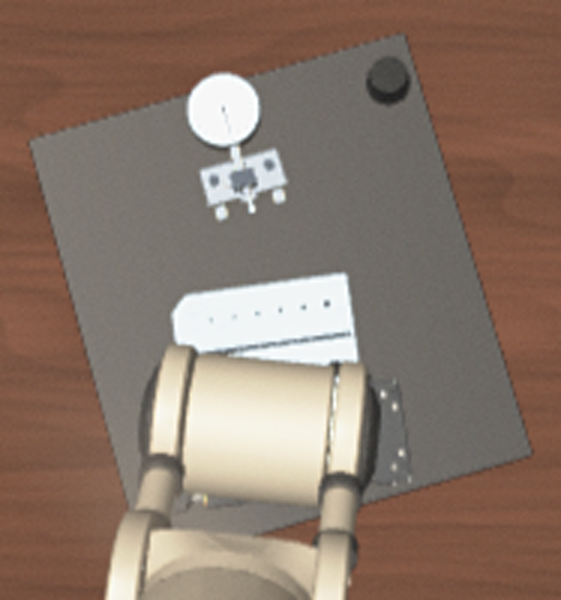

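```bash
python3 -m inch '[1.5,0.2,-0.1,0,0,0,0.1, 2.2,0.3,-0.1,0,0,0,0.1, 2.6,0.34,-0.1,0,0,0,0.1, 3.0,0.4,-0.1,0,0,0,0.1, 3.3,0.44,-0.1,0,0,0,0.1]'; python3 - <<'E'
from h import *
im=bot.capture("top"); cv2.imwrite("pics/top3r.png",im[:,:,::-1]); cv2.imwrite("pics/top3.png",cv2.resize(im[90:290,165:352,::-1],None,fx=3,fy=3,interpolation=cv2.INTER_CUBIC)); print(bot.get_obs()["tool_pos"],bot.get_obs()["contact_force"])
E
```

```text
time: 2.7
tool_pos: [494.6, 28.1, 38.4]
tcp_rot: [-3.14, -0.0, -3.011]
contact_force: [-4.6, -0.2, 3.8]
grip_width: 50.5
[495.37702478  28.07834319  38.35766218] [-3.32400592  1.10749274  1.58193237]
```

View pics/top3.png

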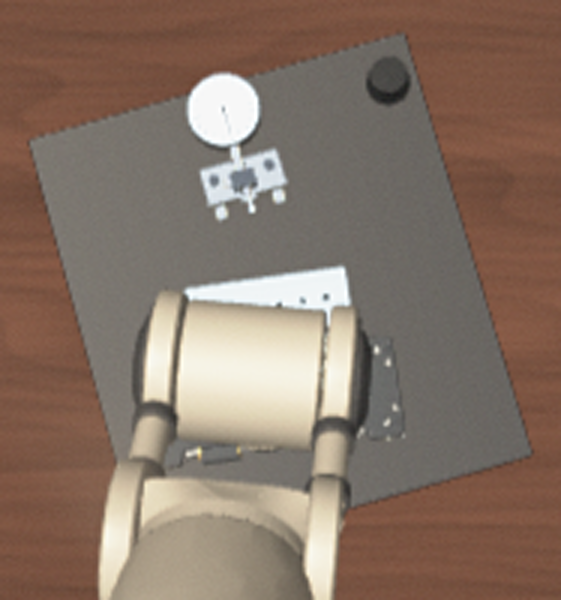

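```bash
python3 -m inch '[0.8,-0.16,0,0,0,1,0.1, 1.6,-0.32,0,0,0,2.2,0.1, 2.4,-0.48,0,0,0,3.4,0.1, 3.2,-0.64,0,0,0,4.6,0.1, 4.0,-0.8,0,0,0,6,0.1]'; python3 - <<'E'
from h import *
im=bot.capture("scene"); cv2.imwrite("pics/sc4r.png",im[:,:,::-1]); cv2.imwrite("pics/sc4.png",cv2.resize(im[165:310,185:375,::-1],None,fx=4,fy=4,interpolation=cv2.INTER_CUBIC)); print(bot.get_obs()["tool_pos"],bot.get_obs()["contact_force"])
im=bot.capture("top"); cv2.imwrite("pics/top4r.png",im[:,:,::-1]); cv2.imwrite("pics/top4.png",cv2.resize(im[90:290,165:352,::-1],None,fx=3,fy=3,interpolation=cv2.INTER_CUBIC))
E
```

```text
time: 3.25
tool_pos: [536.0, 19.9, 38.2]
tcp_rot: [-3.14, 0.001, -2.905]
contact_force: [-2.1, 0.6, -0.9]
grip_width: 50.3
[537.70578169  19.51741166  38.45302442] [1.13051918 0.19712926 0.15176801]
```

View pics/sc4.png

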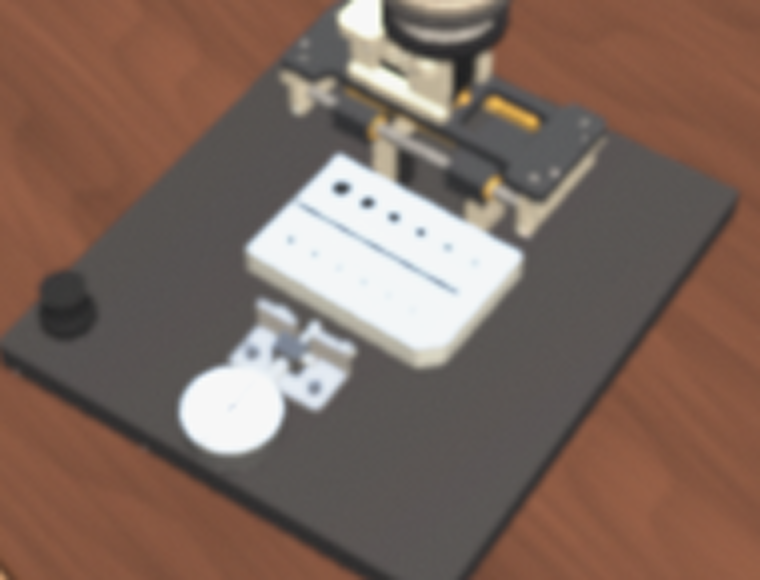

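View pics/top4.png

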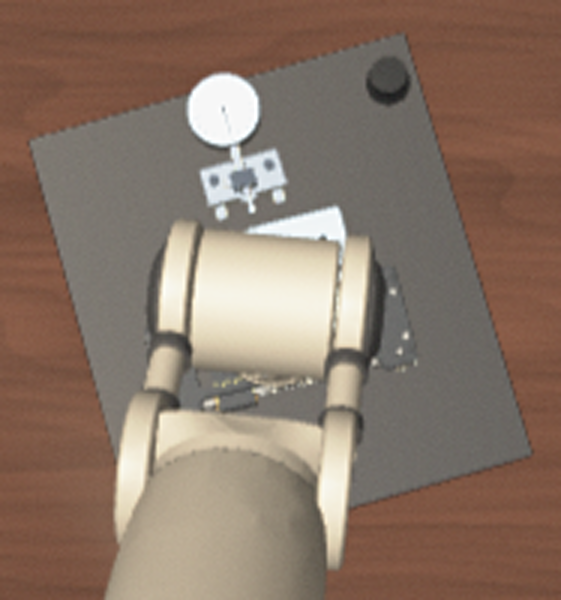

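```bash
cat >> h.py <<'E'
CL=np.array([[-47.5,-70],[-47.5,70],[47.5,-70],[47.5,58],[35.5,70]])
SM=np.array([656.05,43.1]); GY=0.2705
def corr_fit(W,M=CL):
    mc,wc=M.mean(0),W.mean(0); H=(M-mc).T@(W-wc)
    th=np.arctan2(H[0,1]-H[1,0],H[0,0]+H[1,1]); t=wc-R2(th)@mc
    return np.array([*t,th]),(W-t)@R2(th)-M
def scene_pose(kz,M=CL,off=(185,165),s=4):
    """clicks in zoom -> pose"""
    c=bot.calibration("scene"); k=np.array(kz,float)/s+list(off)-.4
    return corr_fit(unproj(c,k,50)[:,:2],M)
def report(b):
    g=R2(GY)
    for n,m in (("long",[47.5,0]),("short",[0,70]),("ctr",[0,0])):
        print(n,((b[:2]+R2(b[2])@m-SM)@g).round(1),end=" ")
    print("dth",np.degrees(b[2]-GY).round(2))
E
python3 - <<'E'
from h import *
b0,e=scene_pose([[408,118],[577,232],[307,203],[465,318],[491,316]]);print(b0,e.round(1).tolist());report(b0)
report([546.5,33.4,.1288])
b0,e=scene_pose([[408,118],[577,232],[307,203],[465,318]],CL[[0,1,2,3]]);print(b0,e.round(1).tolist());report(b0)
b,e=scene_pose([[340,153],[522,258],[247,250],[415,350],[443,352]]);print(b,e.round(1).tolist());report(b)
b,e=scene_pose([[340,153],[522,258],[247,250],[415,350]],CL[:4]);print(b,e.round(1).tolist());report(b)
E
```

```text
[5.47500244e+02 3.77384703e+01 1.25885705e-01] [[-2.1, -2.9], [-0.8, -0.8], [-0.4, -1.3], [1.4, 3.3], [1.8, 1.8]]
long [-59.  17.] short [-95.9  93.1] ctr [-106.    23.8] dth -8.29
long [-61.1  13.2] short [-98.3  89.2] ctr [-108.2   19.9] dth -8.12
[5.47092575e+02 3.72277387e+01 1.28413761e-01] [[-1.8, -2.3], [-0.1, -0.3], [-0.1, -1.0], [2.0, 3.6]]
long [-59.5  16.7] short [-96.7  92.8] ctr [-106.6   23.5] dth -8.14
[5.93247576e+02 3.57995137e+01 2.20074134e-01] [[-2.2, -2.8], [-0.7, -0.4], [0.3, 0.5], [-0.3, 0.3], [3.0, 2.4]]
long [-15.    7.4] short [-58.9  79.7] ctr [-62.5   9.7] dth -2.89
[5.92640065e+02 3.50491540e+01 2.24887901e-01] [[-1.8, -1.9], [0.4, 0.4], [0.7, 0.8], [0.7, 0.7]]
long [-15.8   7. ] short [-60.1  79.1] ctr [-63.3   9.2] dth -2.61
```

```bash
python3 -m inch '[0.3,-0.08,0,0,0,0.5,0.1, 0.6,-0.16,0,0,0,1,0.1, 0.9,-0.24,0,0,0,1.5,0.1, 1.1,-0.3,0,0,0,1.9,0.1, 1.2,-0.33,0,0,0,2,0.1]'
```

```text
time: 3.85
tool_pos: [549.4, 16.4, 38.5]
tcp_rot: [-3.139, 0.004, -2.87]
contact_force: [-3.3, 0.8, 1.1]
grip_width: 50.3
```

```bash
python3 -m inch '[0.1,0,0,0,0,0,0.1, 0.2,0.02,0,0,0,0,0.1, 0.3,0.05,0,0,0,0,0.1, 0.35,0.06,0,0,0,0,0.1, 0.35,0.06,0,0,0,0,0.1]';python3 - <<'E'
from h import *
im=bot.capture("scene"); cv2.imwrite("pics/sc5r.png",im[:,:,::-1]); cv2.imwrite("pics/sc5.png",cv2.resize(im[165:310,185:375,::-1],None,fx=4,fy=4,interpolation=cv2.INTER_CUBIC)); print(bot.get_obs()["tool_pos"],bot.get_obs()["contact_force"])
E
```

```text
time: 4.35
tool_pos: [552.9, 16.9, 38.5]
tcp_rot: [-3.139, 0.004, -2.871]
contact_force: [-3.3, -1.1, 0.4]
grip_width: 50.6
[552.91405099  16.84203596  38.53004099] [-4.06860987 -1.39186069  0.2339911 ]
```

View pics/sc5.png

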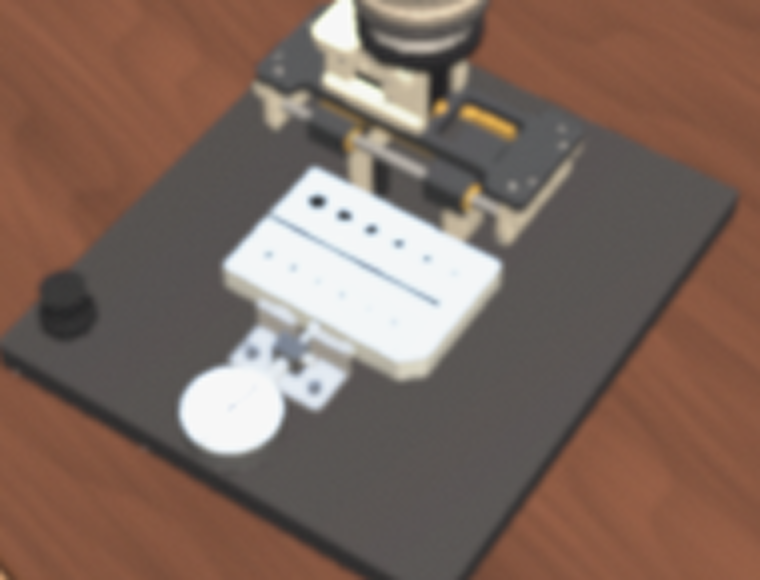

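```bash
python3 - <<'E'
from h import *
b,e=scene_pose([[316,166],[502,265],[223,265],[396,360]],CL[:4]);print(b,e.round(1).tolist());b[:2]+=R2(GY)@[-2,-3.6];report(b)
E
python3 -m inch '[0.05,0.01,0,0,0,0,0.1, 0.1,0.03,0,0,0,0,0.1, 0.15,0.04,0,0,0,0,0.1, 0.2,0.05,0,0,0,0,0.1, 0.2,0.05,0,0,0,0,0.1]'; python3 - <<'E'
from h import *
print(bot.get_obs()["tool_pos"],bot.get_obs()["contact_force"])
E
```

```text
[6.08383165e+02 3.31839878e+01 2.58905240e-01] [[-1.2, -0.5], [-0.3, 0.7], [1.3, 0.2], [0.3, -0.3]]
long [-3.1 -1. ] short [-49.8  69.6] ctr [-50.6  -0.4] dth -0.66
time: 4.9
tool_pos: [555.0, 17.4, 38.5]
tcp_rot: [-3.139, 0.004, -2.871]
contact_force: [-3.7, -1.1, 0.6]
grip_width: 50.2
[554.99418924  17.39633533  38.53352808] [-3.70778615 -1.1495492   0.55278053]
```

```bash
python3 -m inch '[0.05,0.01,0,0,0,0,0.1, 0.1,0.03,0,0,0,0,0.1, 0.15,0.04,0,0,0,0,0.1, 0.2,0.05,0,0,0,0,0.1, 0.2,0.05,0,0,0,0,0.1]'
```

```text
time: 5.4
tool_pos: [555.4, 17.5, 38.5]
tcp_rot: [-3.14, 0.0, -2.87]
contact_force: [-10.7, -3.8, 6.5]
grip_width: 50.4
```

```bash
python3 -m inch '[0.18,0.05,0.08,0,0,0,0.1, 0.22,0.06,0.08,0,0,0,0.1, 0.22,0.06,0.08,0,0,0,0.1, 0.22,0.06,0.08,0,0,0,0.1, 0.22,0.06,0.08,0,0,0,0.1]'; python3 - <<'E'
from h import *
im=bot.capture("scene"); cv2.imwrite("pics/sc6r.png",im[:,:,::-1]); cv2.imwrite("pics/sc6.png",cv2.resize(im[165:310,185:375,::-1],None,fx=4,fy=4,interpolation=cv2.INTER_CUBIC)); print(bot.get_obs()["tool_pos"],bot.get_obs()["contact_force"])
E
```

```text
time: 5.9
tool_pos: [555.4, 17.5, 38.6]
tcp_rot: [-3.14, -0.005, -2.87]
contact_force: [-10.3, -4.6, 1.8]
grip_width: 50.5
[555.33233368  17.51353894  38.60927823] [-9.62302099 -4.08031182  2.4644429 ]
```

View pics/sc6.png

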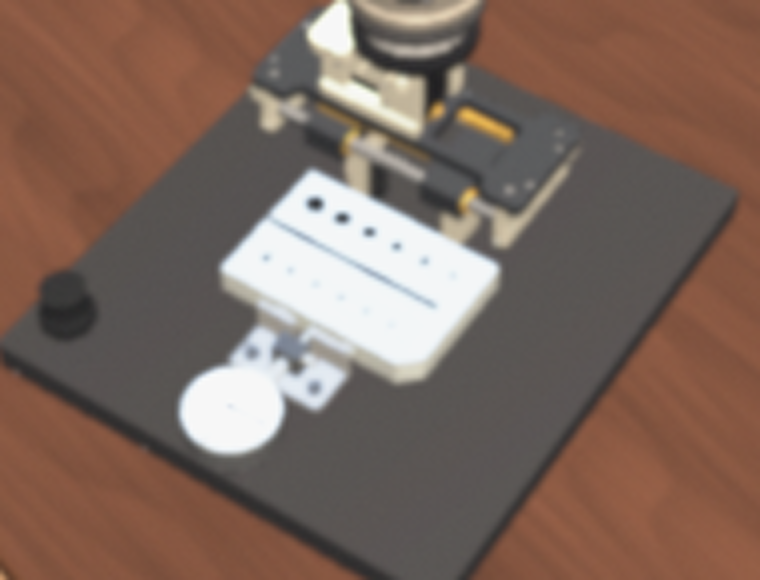

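```bash
python3 -m inch '[0.22,0.06,0.06,0,0,0,0.1, 0.3,0.08,0.08,0,0,0,0.1, 0.32,0.09,0.09,0,0,0,0.1, 0.32,0.09,0.09,0,0,0,0.1, 0.32,0.09,0.09,0,0,0,0.1]'; python3 - <<'E'
from h import *
print(bot.get_obs()["tool_pos"],bot.get_obs()["contact_force"])
E
```

```text
time: 6.45
tool_pos: [555.4, 17.5, 38.7]
tcp_rot: [-3.141, -0.012, -2.87]
contact_force: [-13.0, -6.2, 3.8]
grip_width: 50.8
[555.36585659  17.54665609  38.69936174] [-12.95358676  -6.1930877    3.81812354]
```

```bash
python3 -m inch '[0.33,0.08,0.1,0,0,0,0.1, 0.33,0.08,0.1,0,0,0,0.1, 0.33,0.08,0.1,0,0,0,0.1, 0.33,0.08,0.1,0,0,0,0.1, 0.33,0.08,0.1,0,0,0,0.1]'; python3 - <<'E'
from h import *
print(bot.get_obs()["tool_pos"],bot.get_obs()["contact_force"])
im=bot.capture("scene"); cv2.imwrite("pics/sc7r.png",im[:,:,::-1])
cv2.imwrite("pics/sc7.png",cv2.resize(im[220:290,220:300,::-1],None,fx=7,fy=7,interpolation=cv2.INTER_CUBIC))
E
```

```text
time: 6.95
tool_pos: [555.3, 17.5, 38.8]
tcp_rot: [3.141, -0.02, -2.869]
contact_force: [-12.3, -5.5, 2.9]
grip_width: 50.3
[555.27613415  17.50580955  38.75319126] [-12.29138664  -5.46233361   2.87575387]
```

View pics/sc7.png

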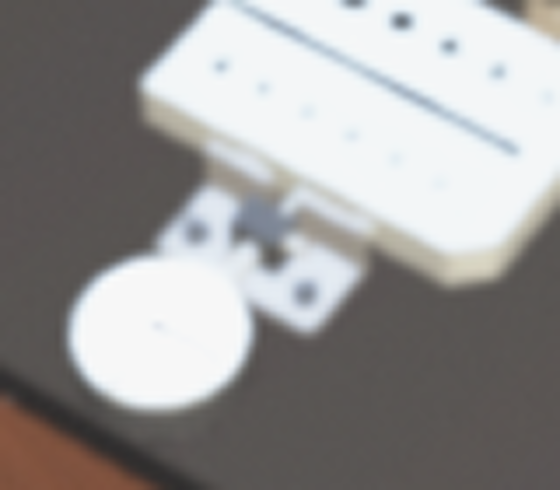

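```bash
python3 -m inch '[-0.7,-0.19,0,0,0,0,0.1, -1.4,-0.38,0.3,0,0,0,0.1, -2,-0.55,2,0,0,0,0.1, -2,-0.55,5,0,0,0,0.1, -2,-0.55,5,0,0,0,0.1]'; cat >> h.py <<'E'
from scipy.spatial.transform import Rotation as Ro
def to(x,y,z,jaw):
    """stop-frame TCP x,y (mm), z, jaw axis angle rel gauge x (deg): prints shift cm + rotvec deg"""
    o=bot.get_obs(); w=SM+R2(GY)@[x,y]
    d=(np.array([*w,z])-o["tool_pos"])/10
    yaw=GY+np.radians(jaw)+np.pi/2
    Rd=Ro.from_euler("xyz",[np.pi,0,yaw]); Rc=Ro.from_euler("xyz",o["tcp_rot"])
    print("shift",d.round(2),"rot",(Rd*Rc.inv()).as_rotvec(degrees=True).round(1),"t",o["time"],"F",o["contact_force"].round(1))
    here()
def here():
    o=bot.get_obs(); p=(o["tool_pos"][:2]-SM)@R2(GY); print("stopframe",p.round(1),"z",o["tool_pos"][2].round(1),"jaw",np.degrees(o["tcp_rot"][2]-np.pi/2-GY).round(1)%360)
E
python3 -c "
from h import *
to(28,-56,90,0)"
```

```text
time: 7.5
tool_pos: [538.4, 11.8, 92.8]
tcp_rot: [-3.139, -0.011, -2.87]
contact_force: [0.2, -0.4, -0.2]
grip_width: 50.7
shift [15.96 -1.52 -0.28] rot [ -0.2  -0.7 -90.1] t 7.5 F [ 0.2 -0.4 -0.2]
stopframe [-121.7    1.3] z 92.8 jaw 90.10000000000002
```

```bash
python3 -m inch '[3,-0.4,0,0,0,-8,-1, 6,-0.7,0,0,0,-16,-1, 9,-1,0,0,-0.3,-24,-1, 12,-1.3,0,0,-0.5,-32,-1, 16,-1.5,0,-0.1,-0.6,-40,-1]';python3 -c "
from h import *
to(28,-56,90,0)"
```

```text
time: 8.0
tool_pos: [699.4, -3.3, 93.0]
tcp_rot: [-3.139, 0.0, 2.71]
contact_force: [1.8, -0.5, -0.3]
grip_width: 15.2
shift [-0.14 -0.01 -0.3 ] rot [  0.1  -0.1 -49.8] t 8.0 F [ 1.8 -0.5 -0.3]
stopframe [ 29.4 -56.3] z 93.0 jaw 49.8
```

```bash
python3 -m inch '[0,0,0,0,0,-8.5,-1, 0,0,0,0,0,-17,-1, 0,0,0,0,0,-25.5,-1, 0,0,0,0,0,-34,-1, 0,0,0,0,0,-42.5,-1]';python3 -m inch '[0,0,0,0,0,-7.5,-1, 0,0,0,0,0,-7.5,-1,0,0,0,0,0,-7.5,-1,0,0,0,0,0,-7.5,-1,0,0,0,0,0,-7.5,-1]';python3 - <<'E'
from h import *
to(28,-56,38.5,0)
for n in("top","scene"):
    im=bot.capture(n); cv2.imwrite(f"pics/{n}8r.png",im[:,:,::-1])
    a=im[80:290,165:352] if n=="top" else im[165:310,185:375]
    cv2.imwrite(f"pics/{n}8.png",cv2.resize(a[:,:,::-1],None,fx=2.8 if n=="top" else 4,fy=2.8 if n=="top" else 4,interpolation=cv2.INTER_CUBIC))
E
```

```text
time: 8.5
tool_pos: [699.9, -3.2, 92.7]
tcp_rot: [-3.14, 0.0, 1.962]
contact_force: [-0.2, -0.2, 0.2]
grip_width: 0.6
time: 9.0
tool_pos: [700.0, -3.1, 92.7]
tcp_rot: [-3.14, 0.0, 1.833]
contact_force: [-0.2, 0.6, 0.7]
grip_width: 0.4
shift [-0.2  -0.03 -5.42] rot [ 0.  -0.1  0.5] t 9.0 F [-0.2  0.6  0.7]
stopframe [ 30.  -56.3] z 92.7 jaw 359.5
```

View pics/top8.png

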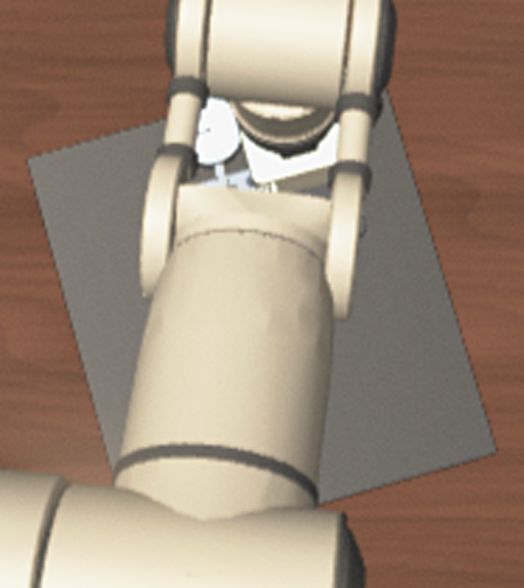

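View pics/scene8.png

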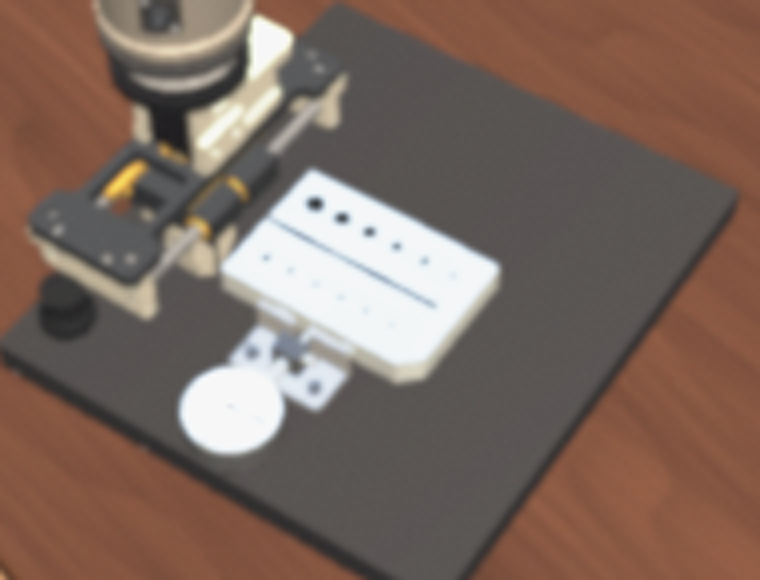

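```bash
python3 -m inch '[-0.1,0,-2,0,0,0.5,-1, -0.2,0,-4,0,0,0.5,-1, -0.2,0,-5.2,0,0,0.5,-1, -0.2,0,-5.4,0,0,0.5,-1, -0.2,0,-5.4,0,0,0.5,-1]';python3 - <<'E'
from h import *
to(28,-56,38.5,0)
for n in("wrist","scene"):
    im=bot.capture(n); cv2.imwrite(f"pics/{n}9r.png",im[:,:,::-1])
    if n=="scene": cv2.imwrite(f"pics/{n}9.png",cv2.resize(im[165:310,185:375,::-1],None,fx=4,fy=4,interpolation=cv2.INTER_CUBIC))
E
```

```text
time: 9.6
tool_pos: [698.1, -3.2, 38.7]
tcp_rot: [-3.14, 0.0, 1.841]
contact_force: [0.3, 0.1, 0.8]
grip_width: 0.7
shift [-0.01 -0.02 -0.02] rot [ 0.  -0.1  0. ] t 9.6 F [0.3 0.1 0.8]
stopframe [ 28.1 -55.8] z 38.7 jaw 0.0
```

View pics/wrist9r.png

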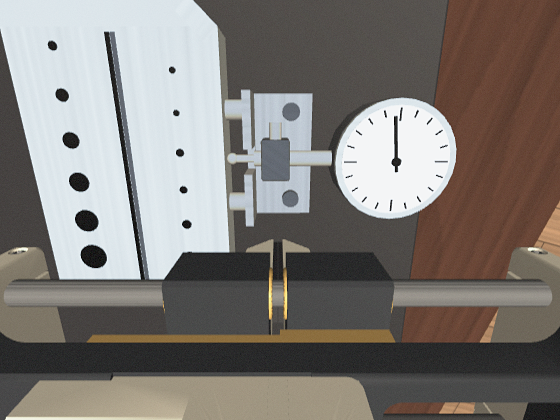

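View pics/scene9.png

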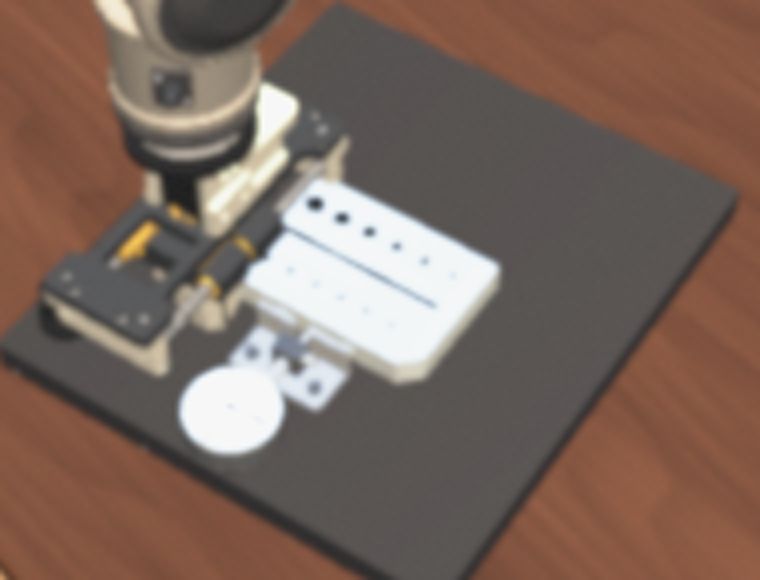

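```bash
cat >> h.py <<'E'
def arc(phis,P=(-47.5,40),c=(19,-56)):
    o=bot.get_obs()
    for f in phis:
        q=np.array(P)+R2(-np.radians(f))@(np.array(c)-P)
        w=SM+R2(GY)@q; print(f,((w-o["tool_pos"][:2])/10).round(2),"rotz",round(-f-(np.degrees(o["tcp_rot"][2]-np.pi/2-GY)+180)%360+180,1))
E
python3 -c "
from h import *
arc([0,3,6,9,12,15,18])"
```

```text
0 [-0.94 -0.26] rotz 0.0
3 [-1.34 -0.72] rotz -3.0
6 [-1.77 -1.15] rotz -6.0
9 [-2.22 -1.57] rotz -9.0
12 [-2.69 -1.96] rotz -12.0
15 [-3.18 -2.33] rotz -15.0
18 [-3.68 -2.66] rotz -18.0
```

```bash
cat >> h.py <<'E'
def way(pts):
    o=bot.get_obs()
    for x,y,jaw in pts:
        w=SM+R2(GY)@[x,y]; print((x,y,jaw),((w-o["tool_pos"][:2])/10).round(2),"rotz",round((jaw-np.degrees(o["tcp_rot"][2]-np.pi/2-GY)+180)%360-180,1))
E
python3 -c "
from h import *
way([(20,-56,0),(14,-57.5,-3),(9,-59,-6),(4,-60.5,-9),(-2,-62,-12)])"
```

```text
(20, -56, 0) [-0.84 -0.23] rotz 0.0
(14, -57.5, -3) [-1.38 -0.54] rotz -3.0
(9, -59, -6) [-1.82 -0.81] rotz -6.0
(4, -60.5, -9) [-2.26 -1.09] rotz -9.0
(-2, -62, -12) [-2.8 -1.4] rotz -12.0
```

```bash
python3 -m inch '[-0.8,-0.2,0,0,0,0,-1, -1.4,-0.5,0,0,0,-3,-1, -1.8,-0.8,0,0,0,-6,-1, -2.3,-1.1,0,0,0,-9,-1, -2.8,-1.4,0,0,0,-12,-1]';cat > wr.py <<'E'
from h import *
import sys
here(); o=bot.get_obs(); print(o["contact_force"].round(1),o["time"])
im=bot.capture("wrist"); cv2.imwrite(f"pics/w{sys.argv[1]}.png",im[:,:,::-1])
E
python3 wr.py 10
```

```text
time: 10.2
tool_pos: [671.5, -17.7, 41.4]
tcp_rot: [3.137, 0.002, 1.629]
contact_force: [2.8, 0.1, 1.1]
grip_width: 0.4
stopframe [ -1.3 -62.7] z 41.4 jaw 347.8
[2.8 0.1 1.1] 10.2
```

View pics/w10.png

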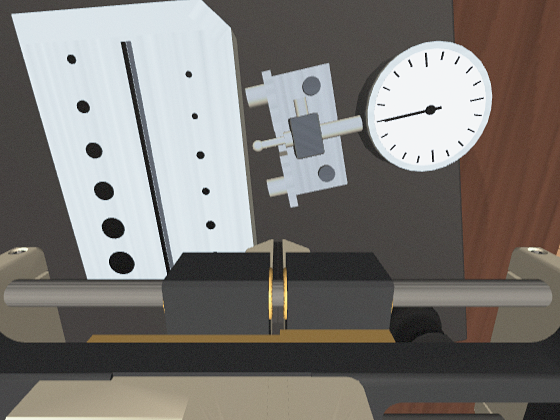

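```bash
cat >> h.py <<'E'
def arc2(dphis,P=(-47.5,40),slip=0.0):
    o=bot.get_obs(); p=(o["tool_pos"][:2]-SM)@R2(GY)
    for f in dphis:
        q=np.array(P)+R2(-np.radians(f))@(p-P); q[1]+=slip*f
        w=SM+R2(GY)@q; print(f,q.round(1),((w-o["tool_pos"][:2])/10).round(2))
E
python3 -c "
from h import *
arc2([4,8,12,16,20],slip=.1)"
```

```text
4 [ -9.5 -65.4] [-0.64 -0.44]
8 [-17.  -67.4] [-1.3  -0.83]
12 [-24.6 -68.9] [-2.   -1.17]
16 [-32.3 -69.8] [-2.72 -1.47]
20 [-40.1 -70.2] [-3.46 -1.72]
```

```bash
python3 -m inch '[-0.65,-0.45,-0.2,0,0,-4,-1, -1.3,-0.85,-0.3,0,0,-8,-1, -2,-1.2,-0.3,0,0,-12,-1, -2.7,-1.5,-0.3,0,0,-16,-1, -3.5,-1.7,-0.3,0,0,-20,-1]';python3 wr.py 11; python3 -c "
from h import *
arc2([5,10,15,20,25],slip=.1)"
```

```text
time: 10.75
tool_pos: [638.3, -35.9, 41.1]
tcp_rot: [3.13, 0.001, 1.275]
contact_force: [4.2, -0.6, 5.6]
grip_width: 0.6
stopframe [-38.2 -71.4] z 41.1 jaw 327.6
[ 4.2 -0.6  5.6] 10.75
5 [-49.2 -71. ] [-0.94 -0.24]
10 [-59.  -69.9] [-1.91 -0.39]
15 [-68.6 -68. ] [-2.89 -0.47]
20 [-78.  -65.3] [-3.87 -0.45]
25 [-87.3 -61.7] [-4.86 -0.36]
```

View pics/w11.png

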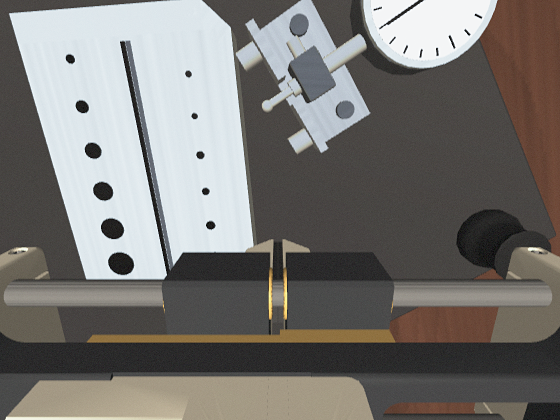

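```bash
python3 -m inch '[-0.95,-0.25,0,0,0,-5,-1, -1.9,-0.4,0,0,0,-10,-1, -2.9,-0.47,0,0,0,-15,-1, -3.9,-0.45,0,0,0,-20,-1, -4.9,-0.36,0,0,0,-25,-1]';python3 wr.py 12; python3 -c "
from h import *
arc2([5,10,15,20,25],slip=.1)"
```

```text
time: 11.3
tool_pos: [589.2, -40.6, 42.8]
tcp_rot: [3.127, -0.001, 0.833]
contact_force: [3.6, -1.6, 3.0]
grip_width: 0.6
stopframe [-86.7 -62.8] z 42.8 jaw 302.2
[ 3.6 -1.6  3. ] 11.3
5 [-97.  -57.6] [-0.96  0.19]
10 [-105.3  -52.4] [-1.9   0.47]
15 [-113.2  -46.5] [-2.83  0.83]
20 [-120.7  -39.9] [-3.72  1.26]
25 [-127.5  -32.7] [-4.57  1.77]
```

View pics/w12.png

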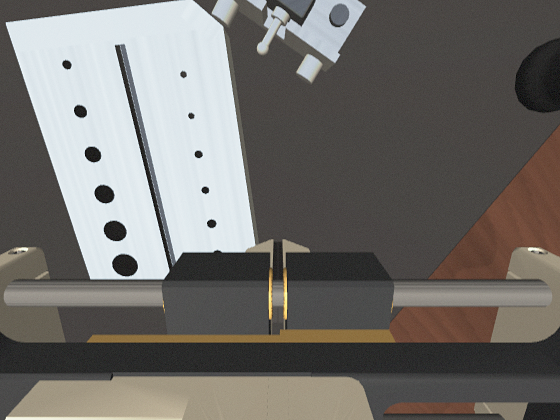

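```bash
python3 -c "
from h import *
arc2([3,6,9,12,15],P=(-47.5,80),slip=.0)"
```

```text
3 [-95.6 -59.7] [-0.77  0.03]
6 [-102.8  -57. ] [-1.54  0.09]
9 [-109.9  -53.9] [-2.31  0.2 ]
12 [-116.9  -50.4] [-3.07  0.35]
15 [-123.6  -46.6] [-3.82  0.54]
```

```bash
python3 -m inch '[-0.5,0.02,-0.1,0,0,-1.5,-1, -1.1,0.05,-0.2,0,0,-3.5,-1, -1.7,0.12,-0.2,0,0,-6,-1, -2.3,0.2,-0.2,0,0,-8,-1, -2.9,0.3,-0.2,0,0,-10,-1]';python3 wr.py 13; python3 - <<'E'
from h import *
im=bot.capture("scene"); cv2.imwrite("pics/sc13.png",cv2.resize(im[165:310,185:375,::-1],None,fx=4,fy=4,interpolation=cv2.INTER_CUBIC))
E
```

```text
time: 11.85
tool_pos: [560.8, -37.9, 42.6]
tcp_rot: [3.124, -0.004, 0.655]
contact_force: [3.5, -1.7, 6.0]
grip_width: 0.5
stopframe [-113.4  -52.6] z 42.6 jaw 292.0
[ 3.5 -1.7  6. ] 11.85
```

View pics/w13.png

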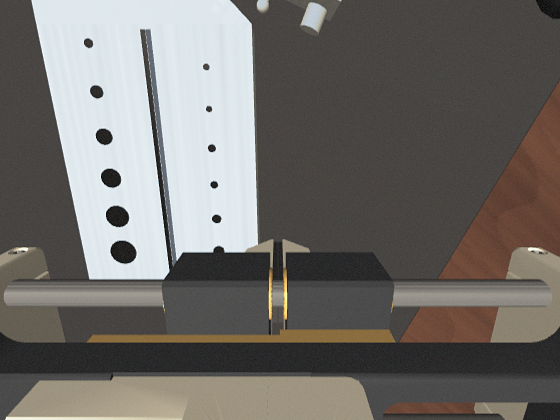

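View pics/sc13.png

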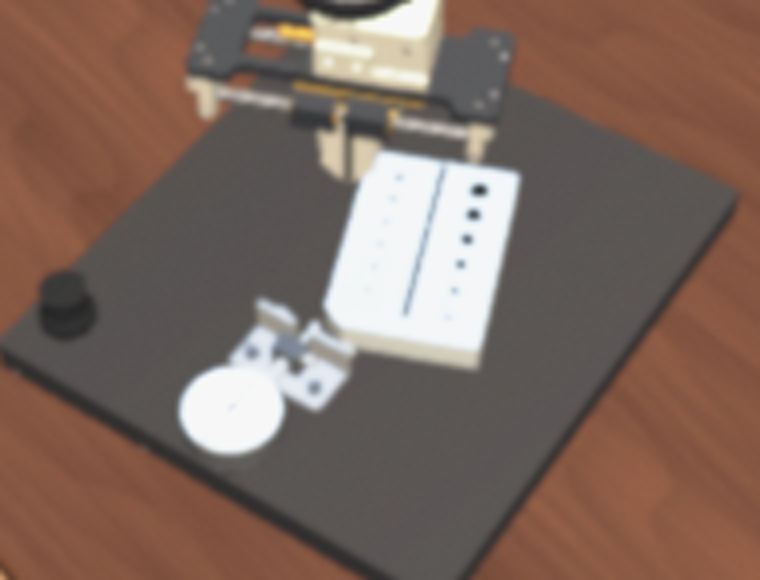

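```bash
python3 - <<'E'
from h import *
b,e=scene_pose([[520,173],[479,354],[377,152],[324,303],[344,335]]);print(e.round(1).tolist());b[:2]+=R2(GY)@[-2,-3.6];report(b)
E
```

```text
[[0.8, -3.1], [-0.2, 2.0], [-1.4, -1.1], [3.0, -3.2], [-2.3, 5.5]]
long [-65.1 -20. ] short [-17.4  49.8] ctr [-82.5  24.2] dth -68.5
```

```bash
python3 -c "
from h import *
way([(-106,-71,-68),(-85,125,0)])
to(-85,125,90,0)"
```

```text
(-106, -71, -68) [ 1.3 -1.6] rotz -0.1
(-85, 125, 0) [-1.92 17.85] rotz 67.9
shift [-1.92 17.85  4.76] rot [ 0.2  1.  67.9] t 11.95 F [ 1.5 -1.8  5.7]
stopframe [-114.2  -52.1] z 42.4 jaw 292.1
```

```bash
python3 -m inch '[1.3,-1.6,0,0,0,0,-1, 1.3,-1.6,3,0,0,0,-1, 1,1,5.5,0,0.5,8,-1, 0,5,5.5,0,1,16,0.6, -1,9,5.5,0,1,24,0.6]'; python3 -c "
from h import *
to(-85,125,92,0)"
```

```text
time: 12.45
tool_pos: [550.3, 53.1, 98.7]
tcp_rot: [3.137, 0.008, 1.081]
contact_force: [-0.6, 0.0, -0.3]
grip_width: 12.1
shift [-0.96  8.78 -0.67] rot [ 0.5  0.2 43.6] t 12.45 F [-0.6  0.  -0.3]
stopframe [-99.2  37.9] z 98.7 jaw 316.4
```

```bash
python3 -m inch '[-0.3,3,0,0,0,8.5,0.6, -0.6,6,0,0.2,0.1,17,0.6, -0.9,8.8,0,0.3,0.1,25.5,0.6, -1,8.8,-0.5,0.5,0.2,34,0.6, -1,8.8,-0.6,0.5,0.2,42.5,0.6]'; python3 - <<'E'
from h import *
to(-85,125,92,0)
for n in("top","scene"):
    im=bot.capture(n); cv2.imwrite(f"pics/{n}14r.png",im[:,:,::-1])
    a=im[80:290,165:352] if n=="top" else im[165:310,185:375]
    cv2.imwrite(f"pics/{n}14.png",cv2.resize(a[:,:,::-1],None,fx=2.8 if n=="top" else 4,fy=2.8 if n=="top" else 4,interpolation=cv2.INTER_CUBIC))
E
```

```text
time: 12.95
tool_pos: [539.6, 142.2, 92.7]
tcp_rot: [-3.141, -0.001, 1.834]
contact_force: [-0.2, -0.5, -0.1]
grip_width: 52.0
shift [ 0.11 -0.14 -0.07] rot [-0.  -0.   0.4] t 12.95 F [-0.2 -0.5 -0.1]
stopframe [-85.7 126.6] z 92.7 jaw 359.6
```

View pics/top14.png

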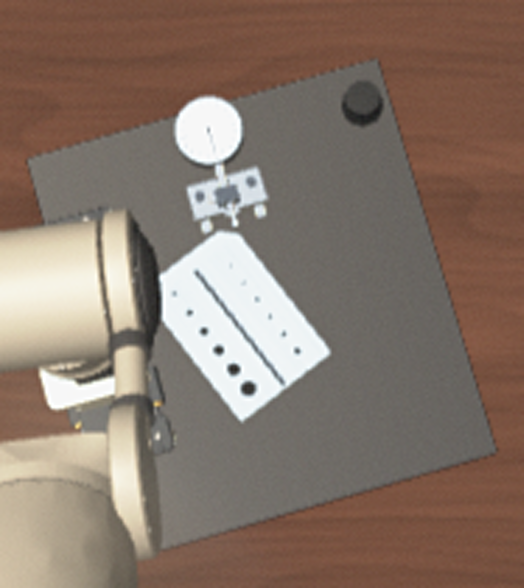

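View pics/scene14.png

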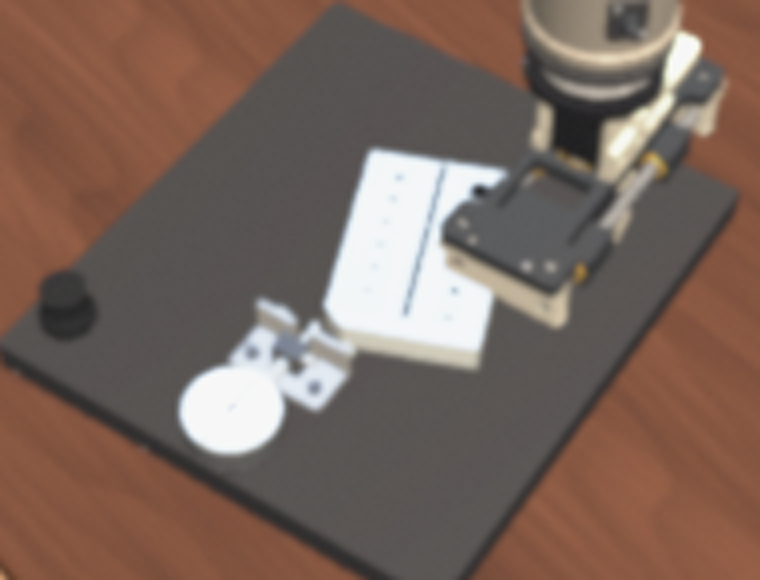

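```bash
cat >> h.py <<'E'
def top_pose(kz,M=CL,off=(165,80),s=2.8):
    c=bot.calibration("top"); k=np.array(kz,float)/s+list(off)-.35
    return corr_fit(unproj(c,k,50)[:,:2],M)
E
python3 - <<'E'
from h import *
b,e=top_pose([[242,421],[161,278],[330,352],[241,236],[219,233]]);print(e.round(1).tolist());report(b)
E
```

```text
[[-0.5, -1.4], [13.8, -2.1], [-1.4, 2.9], [-5.1, -0.2], [-6.8, 0.8]]
long [-65.3 -25.2] short [-15.2  43.1] ctr [-81.2  19.6] dth -70.42
```

```bash
python3 - <<'E'
from h import *
b,e=top_pose([[242,421],[330,352],[241,236],[219,233]],CL[[0,2,3,4]]);print(e.round(1).tolist());report(b)
E
```

```text
[[0.5, 0.4], [-0.3, 1.4], [0.5, -1.7], [-0.7, -0.1]]
long [-65.1 -21.3] short [-17.5  48.7] ctr [-82.6  22.9] dth -68.37
```

```bash
python3 -m inch '[0.1,-0.1,-2,0,0,0.4,0.6, 0.1,-0.1,-4,0,0,0.4,0.6, 0.1,-0.1,-5.3,0,0,0.4,0.6, 0.1,-0.1,-5.5,0,0,0.4,0.6, 0.1,-0.1,-5.5,0,0,0.4,0.6]'; python3 -c "
from h import *
to(-85,58,38,0)
way([(-85,105,0),(-85,98,0),(-85,90,0),(-85,83,0),(-85,76,0)])"
```

```text
time: 13.55
tool_pos: [541.0, 140.3, 37.9]
tcp_rot: [-3.141, -0.001, 1.833]
contact_force: [-0.2, 0.1, -0.3]
grip_width: 73.8
shift [ 1.77 -6.4   0.01] rot [-0.  -0.   0.5] t 13.55 F [-0.2  0.1 -0.3]
stopframe [-84.9 124.4] z 37.9 jaw 359.5
(-85, 105, 0) [ 0.51 -1.88] rotz 0.5
(-85, 98, 0) [ 0.7  -2.55] rotz 0.5
(-85, 90, 0) [ 0.91 -3.32] rotz 0.5
(-85, 83, 0) [ 1.1 -4. ] rotz 0.5
(-85, 76, 0) [ 1.29 -4.67] rotz 0.5
```

```bash
python3 -m inch '[0.5,-1.9,0,0,0,0.5,0.6, 0.7,-2.6,0,0,0,0.5,0.6, 0.9,-3.3,0,0,0,0.5,0.6, 1.1,-4,0,0,0,0.5,0.6, 1.3,-4.7,0,0,0,0.5,0.6]'; python3 - <<'E'
from h import *
to(-85,58,38,0)
for n in("top","scene"):
    im=bot.capture(n); cv2.imwrite(f"pics/{n}15r.png",im[:,:,::-1])
    a=im[80:290,165:352] if n=="top" else im[165:310,185:375]
    cv2.imwrite(f"pics/{n}15.png",cv2.resize(a[:,:,::-1],None,fx=2.8 if n=="top" else 4,fy=2.8 if n=="top" else 4,interpolation=cv2.INTER_CUBIC))
E
```

```text
time: 14.05
tool_pos: [554.5, 93.3, 38.4]
tcp_rot: [3.141, -0.001, 1.842]
contact_force: [0.8, 3.2, 0.6]
grip_width: 73.6
shift [ 0.42 -1.7  -0.04] rot [-0.  0. -0.] t 14.05 F [0.8 3.2 0.6]
stopframe [-84.5  75.5] z 38.4 jaw 0.0
```

View pics/top15.png

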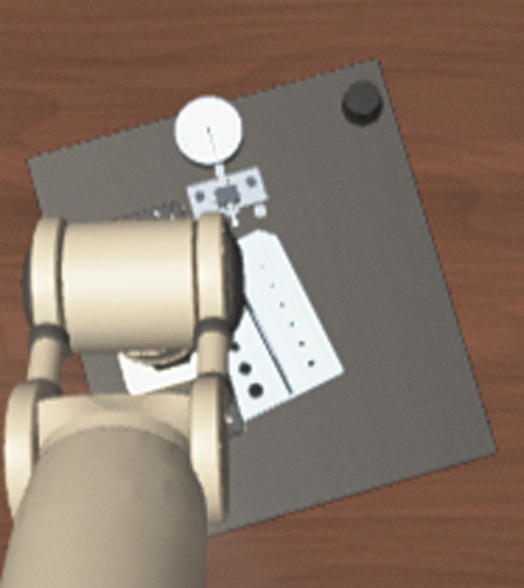

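View pics/scene15.png

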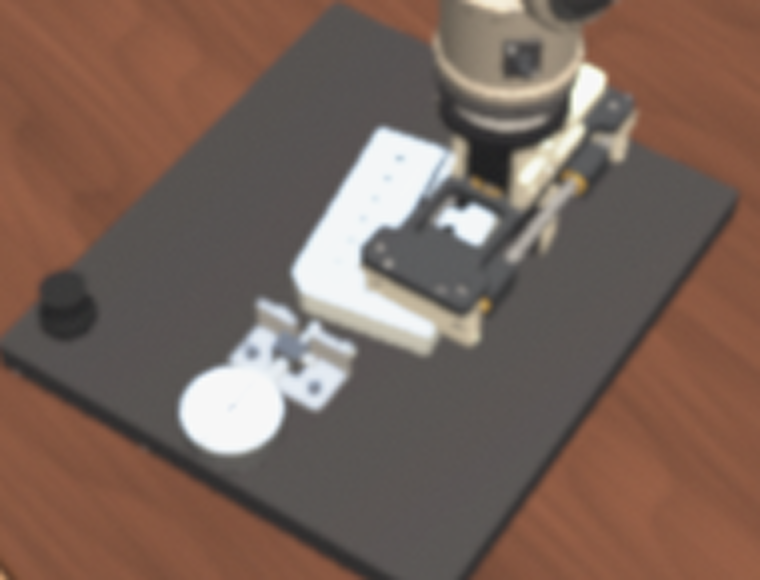

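```bash
python3 -m inch '[0.1,-0.45,0,0,0,0,0.6, 0.2,-0.9,0,0,0,0,0.6, 0.3,-1.3,0,0,0,0,0.6, 0.4,-1.7,0,0,0,0,0.6, 0.4,-1.75,0,0,0,0,0.6]'; python3 - <<'E'
from h import *
to(-85,58,38,0)
for n in("top","scene"):
    im=bot.capture(n); cv2.imwrite(f"pics/{n}16r.png",im[:,:,::-1])
    a=im[80:290,165:352] if n=="top" else im[165:310,185:375]
    cv2.imwrite(f"pics/{n}16.png",cv2.resize(a[:,:,::-1],None,fx=2.8 if n=="top" else 4,fy=2.8 if n=="top" else 4,interpolation=cv2.INTER_CUBIC))
E
```

```text
time: 14.65
tool_pos: [558.4, 74.3, 38.0]
tcp_rot: [-3.141, 0.0, 1.84]
contact_force: [-0.2, 2.7, 0.0]
grip_width: 73.2
shift [0.02 0.2  0.  ] rot [ 0.  -0.   0.1] t 14.65 F [-0.2  2.7  0. ]
stopframe [-85.7  56.2] z 38.0 jaw 359.9
```

View pics/top16.png

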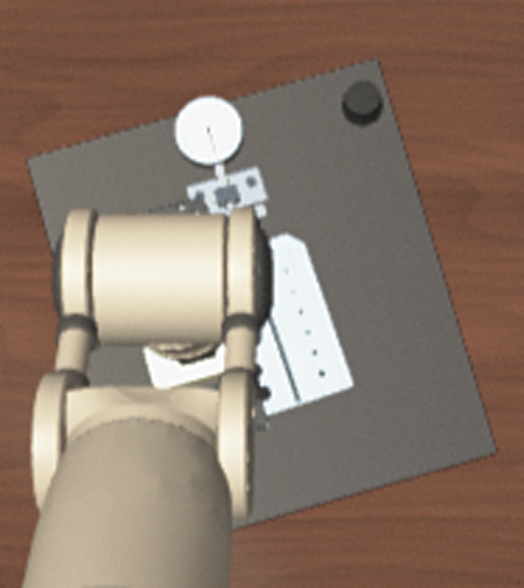

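View pics/scene16.png

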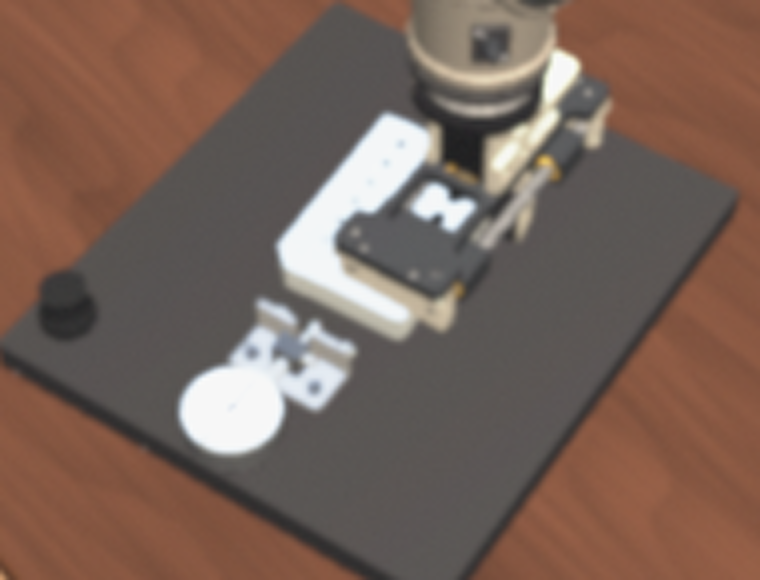

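```bash
python3 - <<'E'
from h import *
b,e=top_pose([[266,416],[354,383],[306,245],[287,235]],CL[[0,2,3,4]]);print(e.round(1).tolist());report(b)
to(-170,0,38,-90)
E
```

```text
[[8.9, 2.5], [-7.1, 0.9], [-1.0, -2.7], [-0.8, -0.7]]
long [-90.3 -58.6] short [-25.4  -4.3] ctr [-95.  -11.3] dth -84.23
shift [-6.59 -7.68  0.  ] rot [ -0.   -0.1 -89.9] t 14.75 F [-0.4 -0.2  0.2]
stopframe [-86.   56.4] z 38.0 jaw 359.9
```

```bash
python3 -m inch '[-0.3,1,0,0,0,0,0.6, -0.6,2,0.5,0,0,0,0.6, -1,2.5,3,0,0,0,0.1, -4,2.5,5.5,0,0,-8,0.1, -8,1.5,5.5,0,0,-16,0.1]'; python3 -c "
from h import *
to(-200,0,90,-90)"
```

```text
time: 15.25
tool_pos: [480.1, 91.0, 95.9]
tcp_rot: [3.135, -0.0, 1.557]
contact_force: [0.5, -0.5, -0.5]
grip_width: 54.3
shift [ -1.68 -10.13  -0.59] rot [  0.2   0.3 -73.7] t 15.25 F [ 0.5 -0.5 -0.5]
stopframe [-156.8   93.2] z 95.9 jaw 343.7
```

```bash
python3 -m inch '[-1.7,-2,0,0,0,-8.5,0.1, -1.7,-4,0,0,0,-17,0.1, -1.7,-6,0,0,0,-25.5,0.1, -1.7,-8,0,0,0,-34,0.1, -1.7,-10,0,0,0,-42.5,0.1]';python3 -m inch '[0,0,0,0,0,-8.5,0.1, 0,0,0,0,0,-17,0.1, 0,0,0,0,0,-25.5,0.1, 0,0,0,0,0,-31,0.1, 0,0,0,0,0,-31,0.1]'; python3 - <<'E'
from h import *
to(-200,0,38,-90)
for n in("top","scene"):
    im=bot.capture(n); cv2.imwrite(f"pics/{n}17r.png",im[:,:,::-1])
    a=im[80:290,165:352] if n=="top" else im[165:310,185:375]
    cv2.imwrite(f"pics/{n}17.png",cv2.resize(a[:,:,::-1],None,fx=2.8 if n=="top" else 4,fy=2.8 if n=="top" else 4,interpolation=cv2.INTER_CUBIC))
E
```

```text
time: 15.75
tool_pos: [462.8, -8.9, 96.4]
tcp_rot: [3.135, -0.0, 0.81]
contact_force: [0.8, -1.0, -0.4]
grip_width: 50.4
time: 16.25
tool_pos: [462.7, -8.2, 96.8]
tcp_rot: [3.135, -0.001, 0.269]
contact_force: [-1.7, 0.6, 1.0]
grip_width: 50.6
shift [ 0.06 -0.22 -5.88] rot [0.4 0.1 0.1] t 16.25 F [-1.7  0.6  1. ]
stopframe [-200.     2.3] z 96.8 jaw 269.9
```

View pics/top17.png

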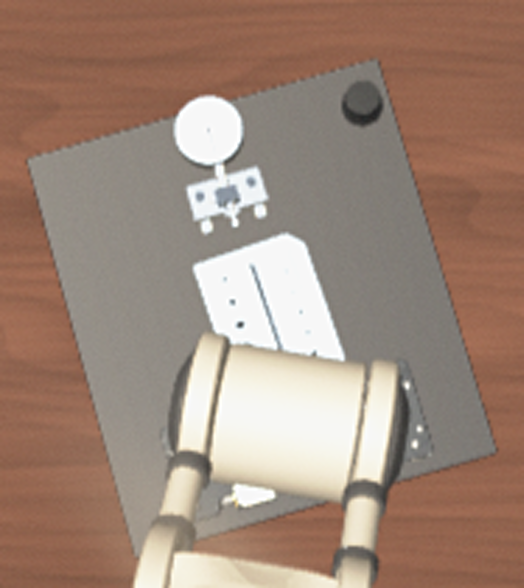

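View pics/scene17.png

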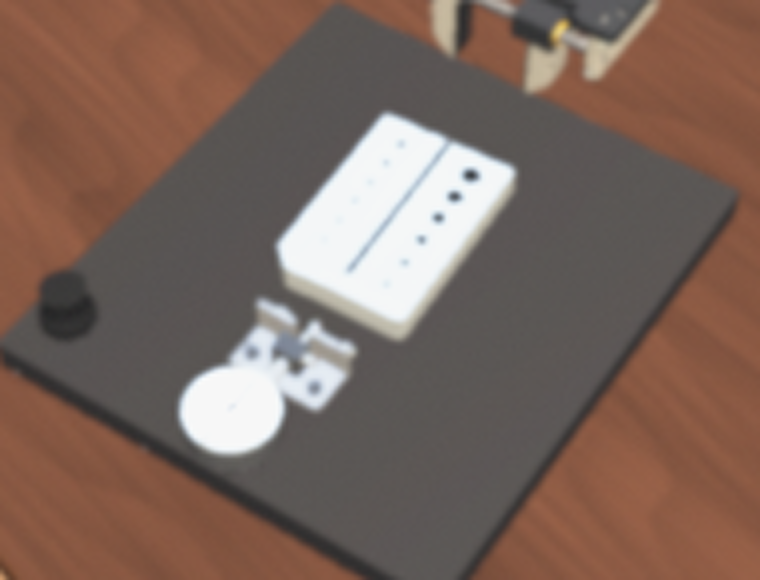

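```bash
python3 - <<'E'
from h import *
b,e=scene_pose([[516,168],[405,326],[389,112],[277,246],[285,272]]);print(e.round(1).tolist());b[:2]+=R2(GY)@[-2,-3.6];report(b)
b,e=top_pose([[193,266],[306,245],[288,234]],CL[[1,3,4]]);print(e.round(1).tolist());report(b)
# stop buttons in the same top pic
c=bot.calibration("top")
k=np.array([[206,227],[260,211],[235,221]])/2.8+[165,80]-.35
print(((unproj(c,k,38)[:,:2]-SM)@R2(GY)).round(1))
E
```

```text
[[0.2, -2.3], [-1.5, 2.1], [-0.2, -3.7], [2.4, 0.5], [-0.8, 3.3]]
long [-91.6 -53.6] short [-24.8  -1.7] ctr [-94.7  -6.2] dth -86.36
[[-1.4, -0.1], [0.5, -0.9], [0.9, 0.9]]
long [-92.5 -53.7] short [-24.3  -3.6] ctr [-94.2  -6.2] dth -87.88
[[  5.8  25.7]
 [  6.3 -22.7]
 [  3.9   0.3]]
```

```bash
python3 -c "
from h import *
to(-192,-9,38.5,-87)"
```

```text
shift [ 1.07 -0.85 -5.82] rot [0.4 0.2 2.9] t 16.35 F [ 0.1 -0.9  0.1]
stopframe [-200.     2.1] z 96.7 jaw 270.1
```

```bash
python3 -m inch '[0.8,-0.9,-2,0.4,0.2,2.9,0.1, 1,-0.9,-4,0.4,0.2,2.9,0.1, 1,-0.9,-5.5,0.4,0.2,2.9,0.1, 1,-0.9,-5.8,0.4,0.2,2.9,0.1, 1,-0.9,-5.8,0.4,0.2,2.9,0.1]'; python3 -c "
from h import *
to(-192,-9,38.5,-87)
way([(-182,-10,-87),(-176,-10,-87),(-172,-9,-87),(-168,-7,-87),(-164,-5,-87.5),(-160,-3,-88.5),(-156,-1.5,-89.5)])"
```

```text
time: 16.85
tool_pos: [472.5, -17.1, 38.5]
tcp_rot: [-3.14, 0.002, 0.325]
contact_force: [-0.7, 0.6, 0.3]
grip_width: 50.1
shift [ 0.1   0.02 -0.  ] rot [-0.  -0.1 -0.1] t 16.85 F [-0.7  0.6  0.3]
stopframe [-193.    -8.9] z 38.5 jaw 273.1
(-182, -10, -87) [1.09 0.19] rotz -0.1
(-176, -10, -87) [1.67 0.35] rotz -0.1
(-172, -9, -87) [2.02 0.56] rotz -0.1
(-168, -7, -87) [2.36 0.86] rotz -0.1
(-164, -5, -87.5) [2.69 1.16] rotz -0.6
(-160, -3, -88.5) [3.02 1.45] rotz -1.6
(-156, -1.5, -89.5) [3.37 1.71] rotz -2.6
```

```bash
python3 -m inch '[1.1,0.2,0,0,0,0,0.1, 1.7,0.35,0,0,0,0,0.1, 2,0.55,0,0,0,0,0.1, 2.35,0.85,0,0,0,0,0.1, 2.7,1.15,0,0,0,-0.5,0.1]'; cat > look.py <<'E'
from h import *
import sys
t=sys.argv[1]
o=bot.get_obs(); print(o["time"],o["contact_force"].round(1)); here()
im=bot.capture("scene"); cv2.imwrite(f"pics/scene{t}r.png",im[:,:,::-1])
cv2.imwrite(f"pics/scene{t}.png",cv2.resize(im[165:310,185:375,::-1],None,fx=4,fy=4,interpolation=cv2.INTER_CUBIC))
E
python3 look.py 18
```

```text
time: 17.35
tool_pos: [499.2, -5.5, 38.6]
tcp_rot: [-3.14, 0.003, 0.316]
contact_force: [-4.2, -2.3, 2.8]
grip_width: 50.4
17.35 [-4.2 -2.3  2.8]
stopframe [-164.2   -4.9] z 38.6 jaw 272.6
```

View pics/scene18.png

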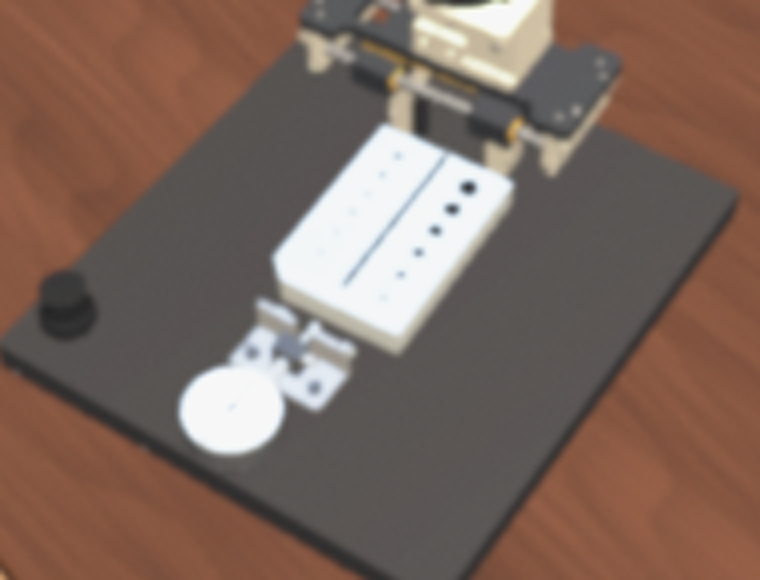

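```bash
python3 - <<'E'
from h import *
b,e=scene_pose([[514,182],[400,340],[386,124],[273,259],[281,285]]);print(e.round(1).tolist());b[:2]+=R2(GY)@[-2,-3.6];report(b)
way([(-160,-3,-88),(-157,-1.5,-89),(-155,0,-89.5),(-153.5,1,-90)])
E
```

```text
[[-0.2, -1.9], [-1.1, 1.8], [0.2, -3.4], [2.1, 0.5], [-1.0, 3.0]]
long [-81.9 -49.4] short [-14.7   1.9] ctr [-84.6  -2. ] dth -86.79
(-160, -3, -88) [0.28 0.25] rotz -0.6
(-157, -1.5, -89) [0.53 0.47] rotz -1.6
(-155, 0, -89.5) [0.68 0.67] rotz -2.1
(-153.5, 1, -90) [0.8  0.81] rotz -2.6
```

```bash
python3 -m inch '[0.15,0.12,0,0,0,-0.3,0.1, 0.3,0.25,0,0,0,-0.8,0.1, 0.45,0.4,0,0,0,-1.4,0.1, 0.6,0.55,0,0,0,-2,0.1, 0.75,0.65,0,0,0,-2.6,0.1]'; python3 -c "
from h import *
here(); print(bot.get_obs()['contact_force'])"
```

```text
time: 17.9
tool_pos: [507.2, 1.8, 38.5]
tcp_rot: [-3.14, 0.002, 0.269]
contact_force: [-3.4, -0.4, 2.0]
grip_width: 50.7
stopframe [-1.545e+02 -1.000e-01] z 38.5 jaw 269.9
[-3.41656483 -0.4030382   1.98400783]
```

Now about 5 mm short of flush; advance along gauge x slowly.

```bash
python3 -m inch '[0.1,0.03,0,0,0,0,0.1, 0.2,0.06,0,0,0,0,0.1, 0.25,0.08,0,0,0,0,0.1, 0.3,0.09,0,0,0,0,0.1, 0.3,0.09,0,0,0,0,0.1]'; python3 look.py 19
```

```text
time: 18.4
tool_pos: [510.1, 2.7, 38.5]
tcp_rot: [-3.14, 0.002, 0.269]
contact_force: [-4.8, -1.4, 2.3]
grip_width: 50.6
18.4 [-4.8 -1.4  2.3]
stopframe [-151.4    0. ] z 38.5 jaw 269.9
```

View pics/scene19.png

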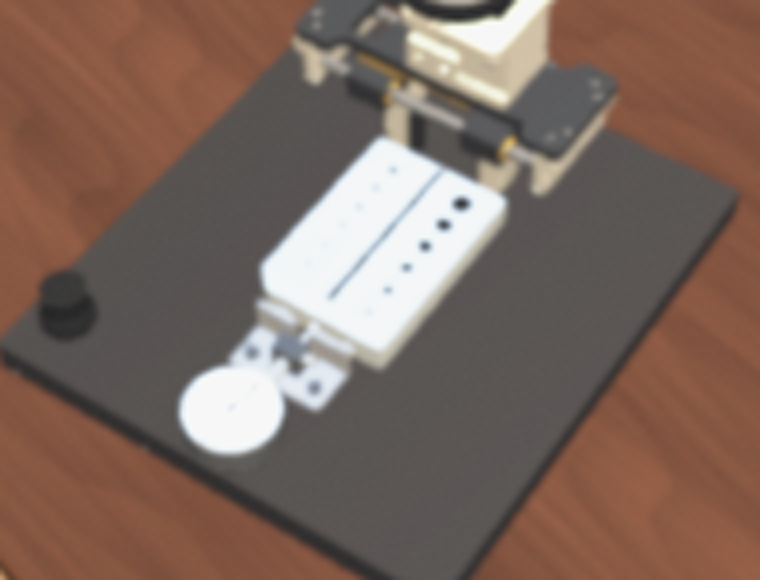

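```bash
python3 - <<'E'
from h import *
b,e=scene_pose([[507,201],[380,355],[382,136],[261,268],[267,294]]);print(e.round(1).tolist());b[:2]+=R2(GY)@[-2,-3.6];report(b)
E
python3 -m inch '[0.05,0.01,0,0,0,0,0.1, 0.1,0.02,0.02,0,0,0,0.1, 0.15,0.03,0.03,0,0,0,0.1, 0.2,0.05,0.03,0,0,0,0.1, 0.2,0.05,0.03,0,0,0,0.1]'; python3 -c "
from h import *
here(); print(bot.get_obs()['contact_force'])"
```

```text
[[-0.3, -1.2], [-0.6, 2.0], [0.9, -3.3], [1.4, 0.1], [-1.5, 2.3]]
long [-71.8 -48.9] short [-1.8 -1.2] ctr [-71.8  -1.4] dth -89.89
time: 18.95
tool_pos: [512.2, 3.2, 38.6]
tcp_rot: [-3.14, 0.002, 0.269]
contact_force: [-2.9, -0.1, -1.4]
grip_width: 50.4
stopframe [-149.2    0. ] z 38.6 jaw 269.9
[-2.93696675 -0.12876651 -1.35434947]
```

```bash
python3 -m inch '[0.05,0.01,0,0,0,0,0.1, 0.1,0.03,0,0,0,0,0.1, 0.15,0.04,0.02,0,0,0,0.1, 0.2,0.05,0.03,0,0,0,0.1, 0.2,0.05,0.03,0,0,0,0.1]'; python3 -c "
from h import *
here(); print(bot.get_obs()['contact_force'])"
```

```text
time: 19.45
tool_pos: [512.5, 3.3, 38.7]
tcp_rot: [-3.139, 0.006, 0.269]
contact_force: [-8.1, -3.4, 2.2]
grip_width: 50.4
stopframe [-149.    0.] z 38.7 jaw 269.9
[-8.1361015  -3.39697101  2.17087541]
```

```bash
python3 -m inch '[0.18,0.05,0.04,0,0,0,0.1, 0.26,0.07,0.05,0,0,0,0.1, 0.3,0.08,0.06,0,0,0,0.1, 0.3,0.08,0.06,0,0,0,0.1, 0.3,0.08,0.06,0,0,0,0.1]'; python3 look.py 20
```

```text
time: 19.95
tool_pos: [512.5, 3.4, 38.7]
tcp_rot: [-3.138, 0.013, 0.27]
contact_force: [-11.7, -6.3, 2.8]
grip_width: 50.5
19.95 [-11.7  -6.3   2.8]
stopframe [-1.489e+02  1.000e-01] z 38.7 jaw 270.0
```

View pics/scene20.png

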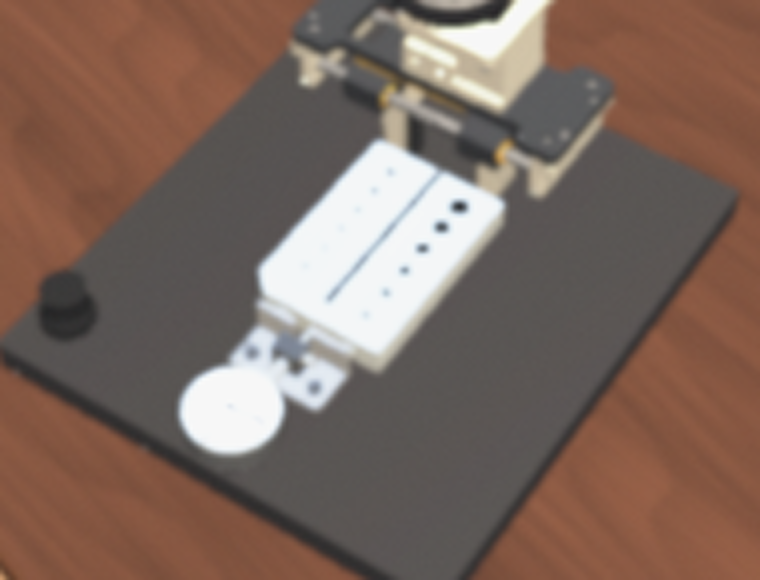

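```bash
python3 -m inch '[0.34,0.08,0.06,0,0,0,0.1, 0.36,0.08,0.06,0,0,0,0.1, 0.36,0.08,0.06,0,0,0,0.1, 0.36,0.08,0.06,0,0,0,0.1, 0.36,0.08,0.06,0,0,0,0.1]'; python3 -c "
from h import *
here(); print(bot.get_obs()['contact_force'])"
```

```text
time: 20.5
tool_pos: [512.5, 3.4, 38.8]
tcp_rot: [-3.137, 0.021, 0.27]
contact_force: [-13.9, -6.6, 4.6]
grip_width: 50.4
stopframe [-1.49e+02  1.00e-01] z 38.8 jaw 270.0
[-13.93406941  -6.56217482   4.58363128]
```

```bash
python3 -m inch '[0.36,0.08,0.12,0,0,0,0.1, 0.36,0.08,0.12,0,0,0,0.1, 0.36,0.08,0.12,0,0,0,0.1, 0.3,0.07,0.1,0,0,0,0.1, 0.2,0.05,0.05,0,0,0,0.1]'; python3 -m inch '[-0.3,-0.08,0,0,0,0,0.1, -0.8,-0.22,0,0,0,0,0.1, -1.5,-0.41,0,0,0,0,0.1, -2.5,-0.7,0.5,0,0,0,0.1, -4.5,-1.2,4,0,0,0,0.1]';python3 look.py 21; python3 - <<'E'
from h import *
im=bot.capture("top"); cv2.imwrite("pics/top21.png",cv2.resize(im[80:290,165:352,::-1],None,fx=2.8,fy=2.8,interpolation=cv2.INTER_CUBIC))
E
```

```text
time: 21.0
tool_pos: [512.3, 3.4, 38.9]
tcp_rot: [-3.136, 0.025, 0.27]
contact_force: [-7.3, -2.8, 3.9]
grip_width: 50.4
time: 21.5
tool_pos: [465.3, -8.4, 76.9]
tcp_rot: [-3.134, 0.03, 0.271]
contact_force: [0.6, 0.2, 0.7]
grip_width: 50.7
21.5 [0.6 0.2 0.7]
stopframe [-197.6    1.3] z 76.9 jaw 270.0
```

View pics/scene21.png

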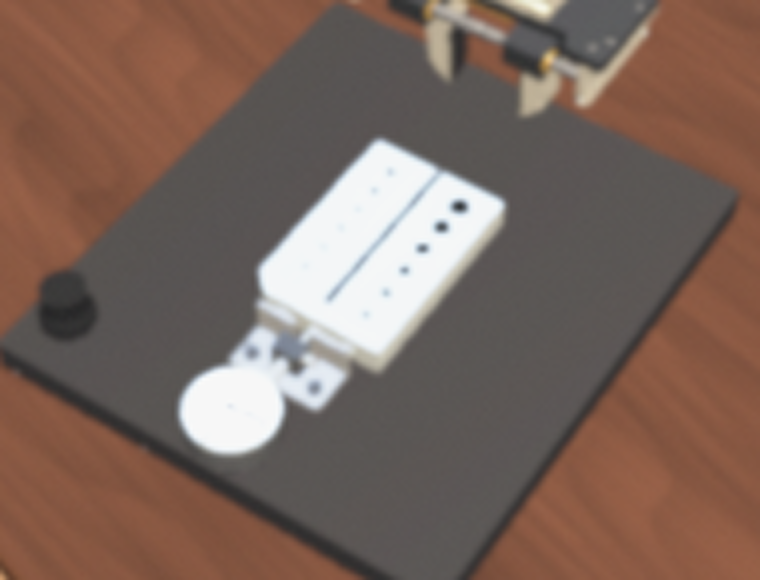

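View pics/top21.png

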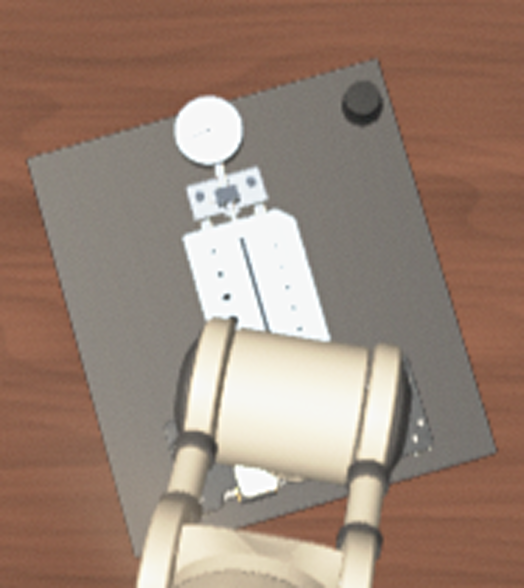

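```bash
python3 - <<'E'
from h import *
b,e=top_pose([[183,238],[294,219],[276,209]],CL[[1,3,4]]);print(e.round(1).tolist());report(b)
b,e=scene_pose([[506,206],[378,358],[379,137],[258,270],[264,296]]);print(e.round(1).tolist());b[:2]+=R2(GY)@[-2,-3.6];report(b)
E
```

```text
[[-0.1, -0.0], [0.1, -0.4], [-0.0, 0.4]]
long [-68.5 -49.5] short [ 0.5 -0.6] ctr [-69.5  -2. ] dth -88.84
[[-1.5, -0.2], [-1.3, 1.6], [2.5, -3.8], [1.6, 0.1], [-1.3, 2.2]]
long [-69.5 -48.9] short [ 0.7 -1.7] ctr [-69.3  -1.4] dth -90.25
```

```bash
python3 -c "
from plant import bot
o=bot.get_obs(); print(o['time'],o['contact_force'].round(1),abs(o['dq']).max())
print(bot.close_job())"
```

```text
21.6 [-0.3  0.3  0.4] 0.06800064742641238
the job is handed in; nothing more can be done
None
```

I checked both edges on the gauge and handed the job in at 21.6 s. The block was left lying with its short edge flush on the stops and the gripper clear of it. The hand-in reports no verdict, so the results below are from my own measurements.

- **Long edge:** I pushed it against both buttons with two fingers and held it there for about 1.5 s. The wrist read 11–14 N. Taking off about 4 N of sliding friction and the fingers' bearing-down leaves roughly 6–8 N on the stops, under the 10 N asked for but over the 4 N the step needs. The dial needle turned a quarter, and the middle of the edge was about 1 mm from the plunger.
- **Turning:** I drew the block back by its overhanging right end to turn it about 68°. A two-finger push on its other long side squared it to within about 3°, and the last push took out the rest.
- **Short edge:** I pressed it home in the same way for about 1.5 s. The wrist read 13–15 N, so again roughly 8 N reached the stops.
- **After letting go:** Both cameras put the middle of the short edge within 1 mm of the stops and 1–2 mm from the plunger. The buttons themselves measured about 1.5 mm to one side of my reference, so allow up to 3 mm. The needle was still turned.

**Disagreement between cameras:** the top camera gave the final angle as 1.2° off square, and the scene camera gave 0.25°. The limit is 1.7°. The top camera's figure came from only three corners close together, because the arm hid the rest.

The gripper was never seen or felt touching the bracket or dial. I did not measure the other items again at the end. Nothing was felt against them, and the loupe looked unmoved in the last picture.

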